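# Tidy the coffee point: toppings, labelling things and tamper to their places

### The job

Sort the loose things on the worktop for the next shift: stand the red-capped spice jar and the white-lidded powder shaker upright beside each other in the blue caddy, lay the felt pen and the roll of blank labels flat on the floor of the wooden tray, and stand the tamper, base down, in the round recess of the black rubber mat. Set each thing down gently rather than dropping it, let go of it, and leave the espresso cup and the flat white tub where they are.

Things in the scene. Friction and masses are not known exactly. Their poses are not given: they have to be found in the camera images.
- spice_jar: small clear spice jar with a red cap, loose, standing upright. 44 mm across, 90 mm high; the cap (43 mm across) is from 66 mm up. Origin at the centre of its underside. z points up.
- cocoa_shaker: round steel powder shaker with a white lid, loose, standing upright. Body 56 mm across, lid 61 mm across from 66 to 82 mm height. Origin at the centre of its underside. z points up.
- marker: felt pen, white with a black cap, loose, lying flat. 133 mm long, 12 mm wide, 12 to 14 mm high. Origin at mid-length on its underside; x along the pen, y across it, z up.
- label_roll: roll of blank white labels, loose, lying flat with its hole upward. 41 mm across, 26 mm high. Origin at the centre of its underside. z points up.
- tamper: coffee tamper, loose, standing on its steel base of 58 mm diameter and 30 mm height; brown turned handle above it, up to 40 mm across, to 94 mm height. Origin at the centre of its underside. z points up.
- caddy: blue open caddy with a steel wire rim, fixed. Outside 168 mm (its x) by 96 mm (its y), walls 4 mm, rim wire 6 mm thick and reaching 36 mm height, floor 4 mm thick; between the rim wires 162 by 90 mm are clear. Origin at the centre of its underside. z points up.
- label_tray: low open tray of light wood, fixed. Outside 176 mm (its x) by 144 mm (its y), 22 mm high, walls 4 mm, floor 4 mm thick. Origin at the centre of its underside. z points up.
- tamp_mat: square black rubber mat, fixed, 116 by 116 mm and 14 mm thick, with a round recess of 78 mm diameter and 8 mm depth at its centre (its bottom is 6 mm above the origin and faced with a grey metal disc). Origin at the centre of its underside. z points up.
- espresso_cup: small white porcelain cup with a handle, loose, a bystander, 61 by 79 mm and 56 mm high. Origin on its underside, midway over cup and handle together. z points up.
- salt_tub: flat white round tub with lid, loose, a bystander, 71 mm across, 32 mm high. Origin at the centre of its underside. z points up.
Mind the look-alikes: they are no part of the job. There is more than one size of the label_roll; the job needs the smaller.

How it is judged:
By the outcome, as a careful person would: the job done as asked, in the order asked, and still so for the second after the job is handed in, with the robot touching nothing.
It also fails if it takes over 128 s, if anything falls off the work surface, if the arm or the gripper's body presses on something with over 40 N, if the wrist force passes 120 N, or if a joint passes its speed limit or range.

### The arm

A 6-joint arm with a two-finger parallel gripper is mounted at the origin on a cart in front of the work surface, level with it; the furniture and walls round the work are solid. World frame = base frame: x ahead of the robot, y to its left, z up, the work surface at z = 0. Lengths are in m, angles in rad, forces in N, time in s.
With the tool pointing down it reaches from about 0.35 to 0.925 m from the base axis. Payload 6.4 kg.
Tool frame: the origin (TCP) lies at the very end of the fingers, on their centre line; the grasp point (between the pads) lies 19 mm behind it; z points along the fingers, x is the direction in which the jaws open and shut, and the axes are right-handed (so a half turn about z gives the same grasp; the last joint's range is limited). The gripper opens to 94 mm and grips with 3 to 60 N. Pads are 16 mm wide; open, the fingers measure 119 mm over their backs; the gripper's body (75 mm by 177 mm) begins 78 mm behind the grasp point.
Start: joints at [1.002, 0.245, 1.558, -0, 1.339, -0.174], TCP at [0.25, 0.6, 0.205] pointing down, gripper open.
Joint ranges: [-3.13, 3.13], [-1.02, 2.26], [0.13, 2.54], [-0.95, 4.09], [0.21, 2.88], [-2.74, 2.74]. Speed limits (rad/s): [2.57, 2.57, 3.14, 3.14, 3.14, 3.14].

### API

Orientations are given as a unit quaternion [x, y, z, w].
In Python, from bench import bot gives the robot as it stands. The module is installed in compiled form; this text tells all that it offers.
- The arm moves only by the tool apply_moves, never from a script. Its argument "rows" is a list that holds one entry, the list of rows, each a list of 6 numbers: the shift along the world's x, y, z in cm, then the turn, a rotation vector about the world's x, y, z in rad. A call has exactly 8 rows; each row shifts and turns the commanded pose from where the row before left it; what a row does not reach is not made up. A row lasts 1/8 s, in which the tool goes at most 62.5 mm and 10.7 degrees, less where a joint would pass 70% of its speed; a pose out of reach is approached as far as the arm can. A call is refused whole if a number of a shift passes 6.25 or a number of a turn 0.188, either way. A call with a gripper value outside its range is refused whole. "gripper" is the closure in counts, from 0 (fully open) to 255 (shut), set as the call begins (left out, the last holds). The fingers move at their own pace and stop on an object; "grip_force" is the grip in N (left out, the last holds). Time passes only in rows, so rows that do not move let the fingers close, or fill a call up. It gives the time, the measured TCP pose, the force and the opening at its end, in the units of the state.
- bot.observe(): the state, without advancing time (a new reading comes with each control period).
- bot.get_image(name): name is "scene" or "top" or "wrist"; returns the picture (480x640x3 uint8, red, green, blue); there is no depth.
- bot.camera_info(name): a dict with "K" (3x3 intrinsics, pixels), "rvec" (rotation vector, rad) and "tvec" (3), from world to camera coordinates, as OpenCV has them; the wrist camera has in their place "tool_from_camera" (4x4, takes a point from camera to tool coordinates, whose origin is the TCP and whose axes are the tool frame's). Camera axes: x right, y down, z forward; pixel columns grow to the right and rows downward; lengths in m; the calibration is good to about 2 mm. A picture is of the moment at which its call begins: read the wrist's pose just before it. camera_info takes no time and is no camera call.
- bot.job_done(): hands the job in, once; it reports no verdict.
The state is a dict: "time": time; "qpos": joint angles; "dq": joint speeds; "tau": joint torques, N m; "tool_pos": TCP position; "tcp_rot": TCP orientation; "wrist_force": force on the tool from outside, world axes, zero at the start; "moment": the same for the moment, N m; "grip_width": finger opening in m.
Only numpy, scipy, OpenCV 4.12 (cv2) and the standard library are available. Lean on these libraries where they do the work, as an engineer would, in place of code of your own. Each camera call takes 0.05 s, during which the arm holds its last target.

## Working session

There is one attempt and no reset: what is moved stays moved. The work goes in short steps, Python scripts to look and compute and a tool call to move; the robot and the scene stay as the last step left them, time stands still between calls to the robot, and variables do not carry over. Pictures are saved under pics/ and viewed, and the job is handed in when it is done.

Besides the shell and the picture viewer there is one more tool, called as a command line: name --argument value ..., lists and objects as JSON in quotes. apply_moves: Moves the arm, as the interface text tells. Its arguments: {"type":"object","properties":{"rows":{"type":"array"},"gripper":{"type":"number"},"grip_force":{"type":"number"}},"required":["rows"]}

```bash
mkdir -p pics
python3 - <<'E'
from bench import bot
import cv2,numpy as np
s=bot.observe();print(s)
for n in("scene","top","wrist"):
    i=bot.get_image(n);cv2.imwrite(f"pics/{n}0.png",i[:,:,::-1]);print(n,bot.camera_info(n))
E
```

```text
{'time': 0.0, 'qpos': array([ 1.00194338e+00,  2.45792359e-01,  1.55899529e+00,  7.13828250e-06,
        1.33867261e+00, -1.74107280e-01]), 'dq': array([ 0.00217385,  0.00190251,  0.00123561, -0.00092594, -0.00129066,
        0.00133658]), 'tau': array([-1.27127158e-03, -4.15831304e+01, -3.14603198e+01,  6.84519648e-02,
        3.31884390e-02, -1.39625017e-04]), 'tool_pos': array([0.24964799, 0.59950921, 0.20436931]), 'tcp_rot': array([ 8.32037783e-01,  5.54718177e-01, -8.56341400e-04,  3.72395560e-04]), 'wrist_force': array([-0.5257431 , -1.64714665,  0.69657677]), 'moment': array([0.01529481, 0.00312409, 0.01363081]), 'grip_width': 0.09393928525136339}
scene {'K': array([[589.38091981,   0.        , 320.85030277],
       [  0.        , 589.38091981, 243.65367457],
       [  0.        ,   0.        ,   1.        ]]), 'rvec': array([ 0.95718733, -2.4067135 ,  1.14684619]), 'tvec': array([0.33070966, 0.24399001, 1.2337248 ])}
top {'K': array([[463.17801957,   0.        , 320.89079264],
       [  0.        , 463.17801957, 240.41455611],
       [  0.        ,   0.        ,   1.        ]]), 'rvec': array([ 2.19136437, -2.17639909,  0.05168064]), 'tvec': array([-0.00761771,  0.4434246 ,  1.15479778])}
wrist {'K': array([[425.25587848,   0.        , 317.57553397],
       [  0.        , 425.25587848, 236.82305116],
       [  0.        ,   0.        ,   1.        ]]), 'tool_from_camera': array([[ 9.99999708e-01, -4.28490769e-04, -6.32365996e-04,
        -1.44217647e-04],
       [ 5.90747382e-04,  9.58643349e-01,  2.84609522e-01,
        -8.22650218e-02],
       [ 4.84260903e-04, -2.84609812e-01,  9.58643323e-01,
        -1.78555455e-01],
       [ 0.00000000e+00,  0.00000000e+00,  0.00000000e+00,
         1.00000000e+00]])}
```

View pics/scene0.png

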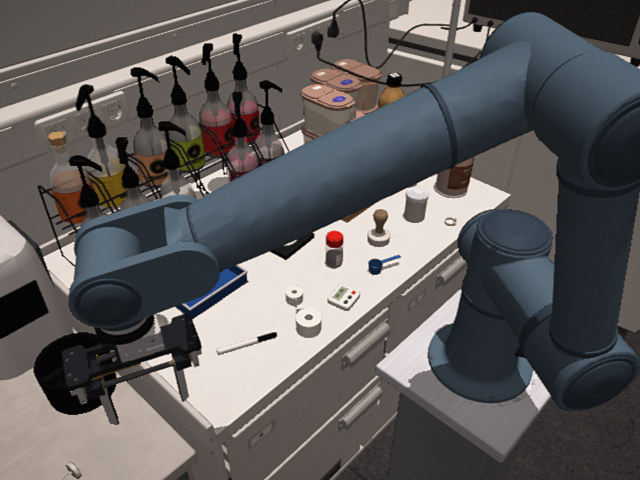

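View pics/top0.png

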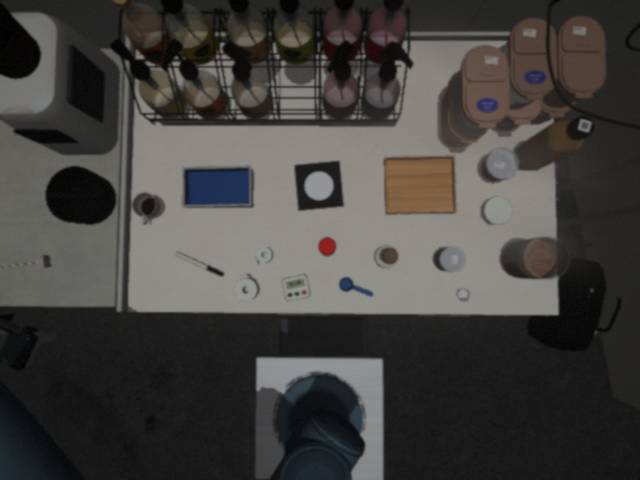

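View pics/wrist0.png

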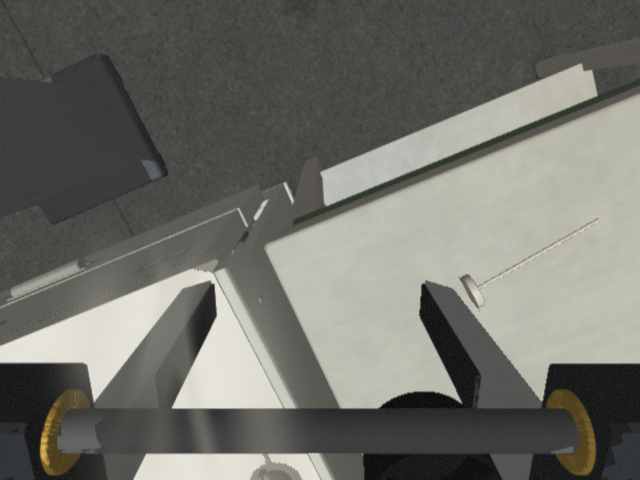

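The scene view shows the pen, two rolls, the jar, tamper and shaker. The top view shows all fixtures, and what may be a second shaker at (500,163). I'll zoom in.

Run:
```python
import cv2,numpy as np
i=cv2.imread("pics/top0.png")
g=lambda a:np.clip(255*(a/255.)**.6,0,255).astype('uint8')
cv2.imwrite("pics/t_a.png",g(cv2.resize(i[140:320,360:570],None,fx=3.5,fy=3.3,interpolation=2)))
cv2.imwrite("pics/t_b.png",g(cv2.resize(i[140:320,120:370],None,fx=3.2,fy=3.2,interpolation=2)))
j=cv2.imread("pics/scene0.png")
cv2.imwrite("pics/s_a.png",g(cv2.resize(j[170:370,200:480],None,fx=2.8,fy=2.8,interpolation=2)))
```

```text
(no output)
```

View pics/t_a.png

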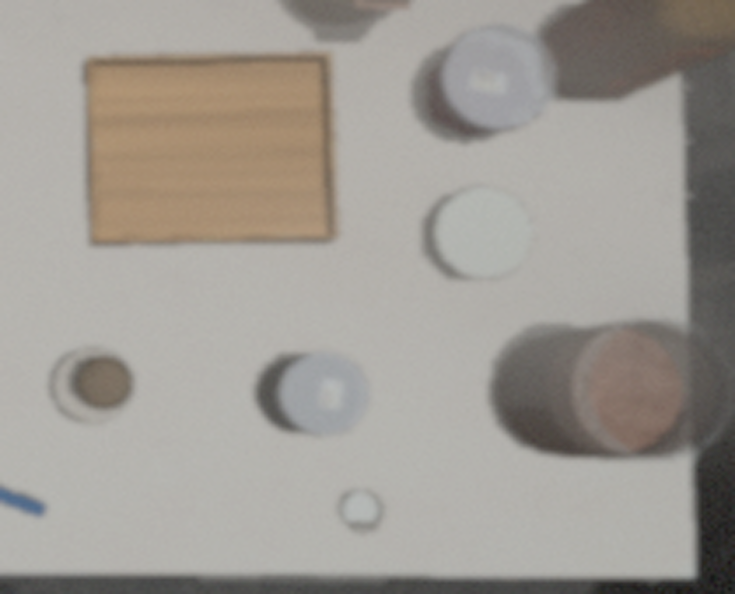

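View pics/t_b.png

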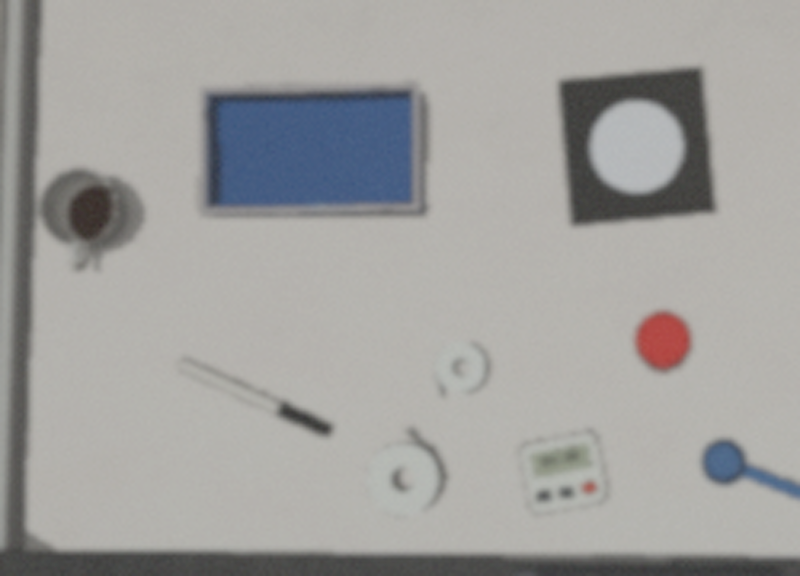

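View pics/s_a.png

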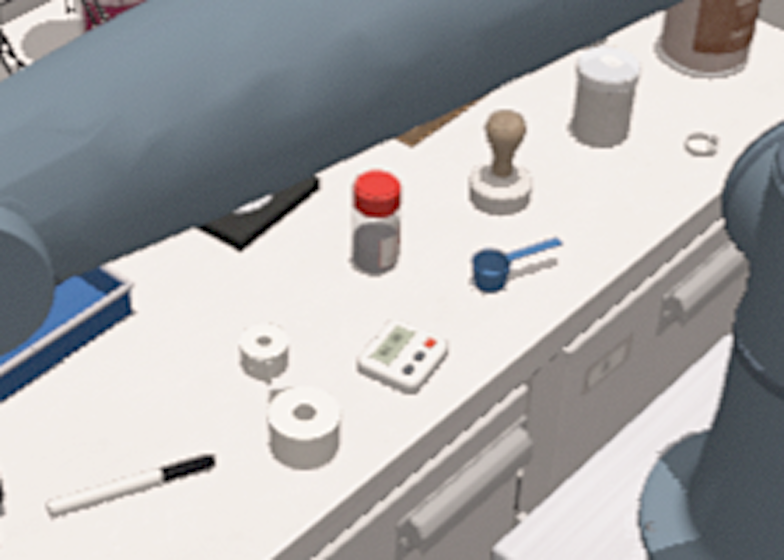

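```bash
cat > h.py <<'E'
from bench import bot
import cv2,numpy as np
from scipy.spatial.transform import Rotation as R
def cam(n,s=None):
    c=bot.camera_info(n);K=c["K"]
    if n=="wrist":
        s=s or bot.observe();T=np.eye(4);T[:3,:3]=R.from_quat(s["tcp_rot"]).as_matrix();T[:3,3]=s["tool_pos"]
        M=T@c["tool_from_camera"];return K,M[:3,:3],M[:3,3]
    Rm=cv2.Rodrigues(c["rvec"])[0];return K,Rm.T,-Rm.T@c["tvec"]
def ray(C,uv,z):
    K,Rm,o=C;d=Rm@np.linalg.solve(K,[uv[0],uv[1],1]);return o+d*(z-o[2])/d[2]
def proj(C,p):
    K,Rm,o=C;q=K@(Rm.T@(np.asarray(p)-o));return q[:2]/q[2]
def shot(n,f):
    i=bot.get_image(n);cv2.imwrite(f"pics/{f}.png",i[:,:,::-1]);return i
def blobs(m,amin=20):
    cs,_=cv2.findContours(m.astype('uint8'),cv2.RETR_EXTERNAL,cv2.CHAIN_APPROX_NONE)
    return [c for c in cs if cv2.contourArea(c)>amin]
E
python3 - <<'E'
from h import *
C=cam("top");print(C[2])
i=cv2.imread("pics/top0.png");hsv=cv2.cvtColor(i,cv2.COLOR_BGR2HSV);H,S,V=[hsv[...,k].astype(int) for k in range(3)]
def roi(m,x0,x1,y0,y1):
    o=np.zeros_like(m);o[y0:y1,x0:x1]=m[y0:y1,x0:x1];return o
def show(name,m,z,rect=False,amin=20):
    for c in blobs(m,amin):
        (x,y),(w,h),a=cv2.minAreaRect(c);mo=cv2.moments(c);ce=(mo['m10']/mo['m00'],mo['m01']/mo['m00'])
        p=ray(C,ce,z);b=cv2.boxPoints(((x,y),(w,h),a));P=np.array([ray(C,q,z) for q in b])
        L=np.linalg.norm(P[1]-P[0]),np.linalg.norm(P[2]-P[1]);d=P[1]-P[0] if L[0]>L[1] else P[2]-P[1]
        print(name,np.round(ce,1),p[:2].round(4),"rectc",P.mean(0)[:2].round(4),"sz",np.round(L,4),"longang",np.degrees(np.arctan2(d[1],d[0])).round(1))
red=((H<8)|(H>172))&(S>120)
show("jar",roi(red,310,345,230,262),.09)
blue=(H>100)&(H<125)&(S>110)
show("caddyfloor",roi(blue,170,270,150,220),.02)
wood=(H>8)&(H<25)&(S>70)
show("tray",roi(wood,375,465,145,220),.015,amin=500)
dark=(V<80)
show("mat",roi(dark,285,350,155,215),.014,amin=500)
show("disc",roi(~dark,300,337,168,205),.006,amin=300)
show("handle",roi((S>40)&(H<25),370,405,240,270),.085)
show("pencap",roi(dark,195,230,255,280),.007)
print("bg",hsv[225,300],hsv[240,420])
for n,(u,v) in dict(roll=(264,255),big=(246,289),tub=(497,210),shk=(452,259),x=(500,163),cupi=(148,206)).items(): print(n,hsv[v,u],ray(C,(u,v),.03)[:2])
# silver/blueish lids
lid=(S>18)&(H>100)&(H<140)&(V>120)
show("lid",roi(lid,435,470,243,275),.082); show("lid2",roi(lid,480,520,145,182),.082)
E
```

```text
[ 0.37242042 -0.02068439  1.17945602]
jar [326.8 245.9] [ 0.4259 -0.0196] rectc [ 0.4263 -0.0195] sz [0.0367 0.0383] longang -134.7
caddyfloor [217.2 186.5] [0.5783 0.259 ] rectc [0.5783 0.2596] sz [0.1528 0.0843] longang -89.7
tray [419.9 184.5] [ 0.5867 -0.2541] rectc [ 0.5872 -0.2542] sz [0.1772 0.1436] longang -88.7
mat [318.5 185.2] [0.5839 0.0024] rectc [0.5841 0.0023] sz [0.1147 0.1159] longang -174.3
disc [318.5 185.4] [0.5848 0.0026] rectc [0.585  0.0026] sz [0.0742 0.0747] longang -108.4
handle [389.  255.5] [ 0.4046 -0.1665] rectc [ 0.4045 -0.1664] sz [0.033  0.0354] longang 179.9
pencap [214.7 270.7] [0.3653 0.2641] rectc [0.3647 0.2638] sz [0.0113 0.0445] longang -115.9
bg [ 20  16 145] [ 23  14 143]
roll [ 23  16 131] [0.40522417 0.1363592 ]
big [ 18  19 135] [0.32074453 0.17976185]
tub [ 42   9 144] [ 0.5209607  -0.44171057]
shk [ 30   2 136] [ 0.39853641 -0.32914647]
x [ 15  12 130] [ 0.63916178 -0.45103496]
cupi [  9 106  24] [0.52621599 0.42988399]
```

Run:
```python
from h import *
C=cam("top")
i=cv2.imread("pics/top0.png").astype(int);S=cv2.cvtColor(i.astype('uint8'),cv2.COLOR_BGR2HSV)[...,1].astype(int)
d=i[...,2]-i[...,0];V=i.max(2)
def circ(n,m,x0,x1,y0,y1,z):
    o=np.zeros_like(m);o[y0:y1,x0:x1]=m[y0:y1,x0:x1];o=cv2.morphologyEx(o.astype('uint8'),cv2.MORPH_OPEN,np.ones((3,3)))
    for c in blobs(o,60):
        (x,y),r=cv2.minEnclosingCircle(c);a=cv2.contourArea(c);mo=cv2.moments(c);ce=(mo['m10']/mo['m00'],mo['m01']/mo['m00'])
        print(n,np.round(ce,1),ray(C,ce,z)[:2].round(4),"d_area mm",(2*np.sqrt(a/np.pi)+1)/C[0][0,0]*(C[2][2]-z)*1e3)
circ("shk",(d<5)&(V>100),435,472,240,280,.082)
circ("x",(d<5)&(V>100),478,522,143,185,.082)
print(d[259,440:470],V[259,425:470]);print(d[163,480:520])
print(V[255,250:280],V[245:268,264]);print(d[255,250:280])
```

```text
shk [452.9 259. ] [ 0.3973 -0.3172] d_area mm 60.17701912085556
x [501.7 162.9] [ 0.6272 -0.4357] d_area mm 72.80204605592448
[-3 -7 -9 -6 -5 -6 -6 -5 -6 -6 -5 -3  1  2  3  1 -2 -4 -6 -7 -7 -8 -7 -6
 -5  2  6  7  9  7] [146 145 144 144 146 144 137 109  77  49  46  40  44  54  74 102 119 125
 124 123 124 125 122 123 125 128 134 136 137 141 146 144 138 130 127 123
 126 125 129 127 134 140 144 145 144]
[ 8  9 10 10 10  5  3  0 -2 -2 -3 -2 -3 -3 -1  1  5  4  6  6  6  1 -3 -4
 -1 -2 -2 -4 -3 -4 -5 -4 -4 -4 -3  2  1  5  5  7]
[146 144 146 147 142 142 145 148 150 149 140 115 103 113 131 140 143 149
 149 147 140 116  99 121 137 145 146 146 146 146] [146 144 147 148 148 145 135 118 119 131 131 123 127 140 149 150 144 139
 144 144 145 145 144]
[ 8  8  9 10  7  7  4  4  2  3  2  3  5  8  8  8  7  5  2  1  2  3  5 10
  9 10  8  7  9  8]
```

apply_moves --rows '[[[1.4, -5, 0, 0, 0, 0.05], [1.4, -5, 0, 0, 0, 0.05], [1.4, -5, 0, 0, 0, 0.05], [1.4, -5, 0, 0, 0, 0.05], [1.4, -5, 0, 0, 0, 0.05], [1.4, -5, 0, 0, 0, 0.05], [1.4, -5, 0, 0, 0, 0.05], [1.4, -5, 0, 0, 0, 0.044]]]' --gripper 0 --grip_force 15

```text
time: 1.15
tool_pos: [0.362, 0.1985, 0.2053]
tcp_rot: [0.707, 0.708, 0.0, 0.0]
wrist_force: [1.1, 0.0, -0.7]
grip_width: 0.0939
```

apply_moves --rows '[[[1.3, -4.4, -0.9, 0, 0, 0], [1.3, -4.4, -0.9, 0, 0, 0], [1.3, -4.4, -0.9, 0, 0, 0], [1.3, -4.4, -0.9, 0, 0, 0], [1.3, -4.4, -0.9, 0, 0, 0], [0, 0, 0, 0, 0, 0], [0, 0, 0, 0, 0, 0], [0, 0, 0, 0, 0, 0]]]'

```text
time: 2.15
tool_pos: [0.4269, -0.019, 0.1606]
tcp_rot: [0.707, 0.707, 0.0, 0.0]
wrist_force: [0.8, -0.2, 0.2]
grip_width: 0.094
```

Run:
```python
from h import *
s=bot.observe();print(s["time"],s["tool_pos"],s["tcp_rot"],s["wrist_force"])
C=cam("wrist",s);i=shot("wrist","w1");shot("top","t1");shot("scene","s1")
hsv=cv2.cvtColor(i,cv2.COLOR_RGB2HSV).astype(int);m=((hsv[...,0]<8)|(hsv[...,0]>172))&(hsv[...,1]>120)
for c in blobs(m,500):
    (x,y),r=cv2.minEnclosingCircle(c);print((x,y),r,ray(C,(x,y),.09))
```

```text
2.15 [ 0.42686011 -0.01897202  0.16062658] [7.06779852e-01 7.07433538e-01 1.35349895e-04 1.03899993e-04] [ 0.79858869 -0.22751806  0.2187002 ]
(319.4948425292969, 244.58786010742188) 35.021697998046875 [ 0.42339101 -0.01847255  0.09      ]
```

View pics/w1.png

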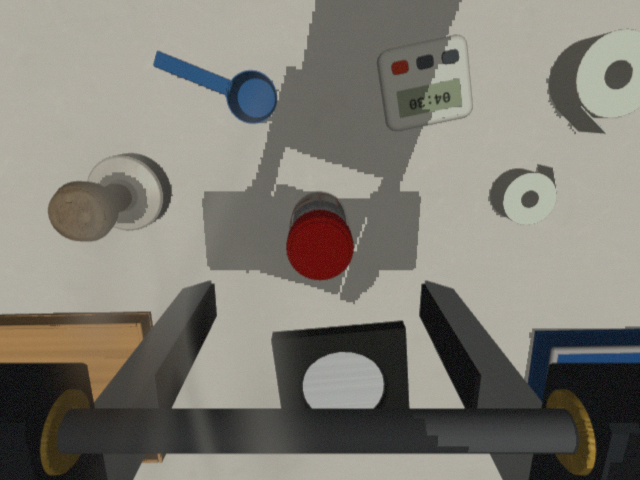

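The wrist view puts the jar cap at (319,245), centred between the jaws. It also shows the small roll at (530,198) and the tamper at about (125,190). I'll descend and grip.

apply_moves --rows '[[[-0.1, 0, -3, 0, 0, 0], [0, 0, -3, 0, 0, 0], [0, 0, -3, 0, 0, 0], [0, 0, -2, 0, 0, 0], [0, 0, -1, 0, 0, 0], [0, 0, 0, 0, 0, 0], [0, 0, 0, 0, 0, 0], [0, 0, 0, 0, 0, 0]]]'

```text
time: 3.3
tool_pos: [0.4267, -0.0202, 0.0413]
tcp_rot: [0.707, 0.707, 0.0, 0.001]
wrist_force: [0.0, 0.2, -0.5]
grip_width: 0.094
```

apply_moves --rows '[[[0, 0, 0, 0, 0, 0], [0, 0, 0, 0, 0, 0], [0, 0, 0, 0, 0, 0], [0, 0, 0, 0, 0, 0], [0, 0, 0, 0, 0, 0], [0, 0, 0, 0, 0, 0], [0, 0, 0, 0, 0, 0], [0, 0, 0, 0, 0, 0]]]' --gripper 255 --grip_force 15

```text
time: 4.3
tool_pos: [0.426, -0.02, 0.0404]
tcp_rot: [0.707, 0.707, 0.0, -0.0]
wrist_force: [-0.6, 0.8, -0.4]
grip_width: 0.0431
```

Run:
```python
from h import *
# measure others from the w1 picture
s={"tool_pos":np.array([ 0.42686011,-0.01897202,0.16062658]),"tcp_rot":np.array([7.06779852e-01,7.07433538e-01,1.35349895e-04,1.03899993e-04])}
C=cam("wrist",s);i=cv2.imread("pics/w1.png").astype(int);V=i.max(2)
print(V[198,480:580:3],i[198,530],i[150,300])
hsv=cv2.cvtColor(i.astype('uint8'),cv2.COLOR_BGR2HSV).astype(int)
print(hsv[190,515],hsv[200,600],hsv[190,150])
j=i.astype('uint8')
m=(i[...,1]-i[...,2]>2)&(V>150)
for c in blobs(m,300):
    (x,y),r=cv2.minEnclosingCircle(c);print("g",(x,y),r,ray(C,(x,y),.026).round(4), "d",(ray(C,(x+r,y),.026)-ray(C,(x-r,y),.026))[:2].round(4))
T=cam("top");t=cv2.imread("pics/t1.png").astype(int)
m=(t[...,2]-t[...,0]<6)&(t.max(2)>105);m[:,:250]=0;m[:,285:]=0;m[:240]=0;m[268:]=0
for c in blobs(m,20):
    (x,y),r=cv2.minEnclosingCircle(c);print("top roll",(x,y),r,ray(T,(x,y),.026).round(4))
cv2.imwrite("pics/w1crop.png",cv2.resize(j[130:260,30:190],None,fx=4,fy=4))
```

```text
[177 174 172 103  77  77  77  75 175 187 188 184 188 184  85  78  78  77
  78  75 186 187 187 186 186 185 173 176 175 175 176 174 173 173] [69 74 77] [ 92  99 101]
[ 43  19 188] [ 24  20 177] [ 22  26 177]
g (530.5, 199.5) 27.97330093383789 [0.4082 0.1397 0.026 ] d [-0.      0.0419]
g (448.5, 79.5) 40.79838180541992 [0.3238 0.0709 0.026 ] d [-0.      0.0565]
g (617.2898559570312, 72.63626098632812) 46.072174072265625 [0.3193 0.1868 0.026 ] d [-0.      0.0635]
top roll (263.5, 255.0) 9.013978004455566 [0.4053 0.1382 0.026 ]
```

View pics/s1.png

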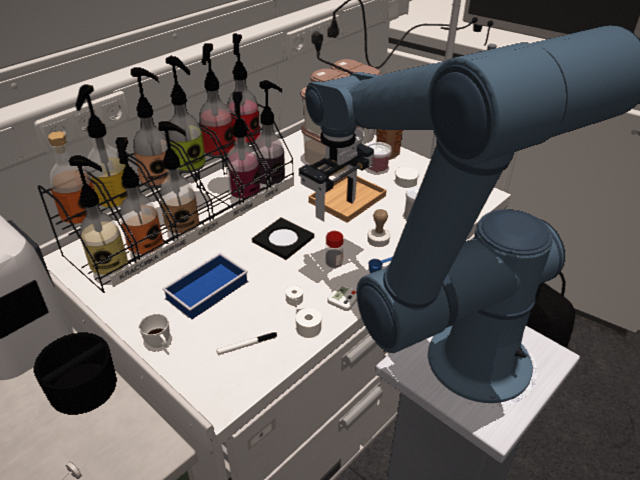

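Jar gripped (43 mm). Now refining the caddy location on its rim.

apply_moves --rows '[[[0, 0, 2, 0, 0, 0], [0, 0, 4, 0, 0, 0], [0, 0, 4, 0, 0, 0], [0.5, 3, 1.5, 0, 0, 0], [1, 5, 0, 0, 0, 0], [1, 5, 0, 0, 0, 0], [1, 4, 0, 0, 0, 0], [0, 0, 0, 0, 0, 0]]]'

```text
time: 5.3
tool_pos: [0.4609, 0.1519, 0.1552]
tcp_rot: [0.706, 0.708, -0.0, -0.0]
wrist_force: [0.8, -0.9, -0.2]
grip_width: 0.0433
```

Run:
```python
from h import *
s=bot.observe();print(s["time"],s["tool_pos"],s["tcp_rot"],s["grip_width"]);np.save("w2.npy",np.r_[s["tool_pos"],s["tcp_rot"]])
i=shot("wrist","w2")
t=cv2.imread("pics/t1.png")
cv2.imwrite("pics/tcad.png",cv2.resize(t[155:220,170:265],None,fx=8,fy=8,interpolation=2))
```

```text
5.3 [0.46090011 0.15187561 0.15522067] [ 7.05949725e-01  7.08261896e-01 -2.12757928e-04 -1.64613625e-04] 0.04328805173064746
```

View pics/w2.png

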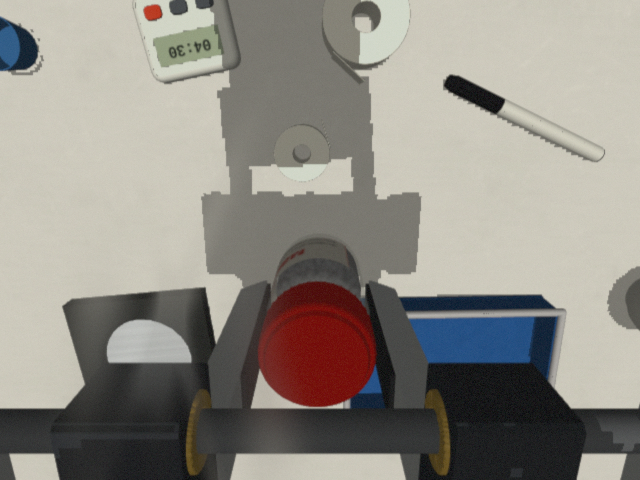

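View pics/tcad.png

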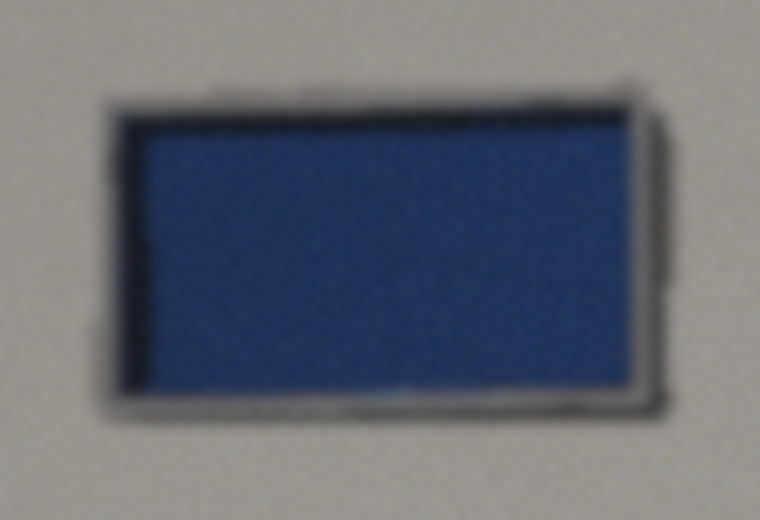

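Run:
```python
from h import *
T=cam("top")
f=lambda a,b:((a+.5)/8-.5+170,(b+.5)/8-.5+155)
for n,p in dict(tl=(120,118),tr=(633,110),br=(633,388),bl=(120,397),c=(376.5,253.5)).items(): print(n,ray(T,f(*p),.034)[:2].round(4))
w=np.load("w2.npy");C=cam("wrist",dict(tool_pos=w[:3],tcp_rot=w[3:]))
for p in [(565,311),(558,318),(415,314)]: print(p,ray(C,p,.034)[:2].round(4))
for n,p in dict(pencap=(447,80),penend=(601,153)).items(): print(n,ray(C,p,.007)[:2].round(4))
print("roll",ray(C,(302,153),.026))
print("disc",ray(C,(150,345),.006))
```

```text
tl [0.6189 0.3388]
tr [0.6221 0.1775]
br [0.5344 0.176 ]
bl [0.5307 0.3366]
c [0.5764 0.2571]
(565, 311) [0.5268 0.3431]
(558, 318) [0.5328 0.3387]
(415, 314) [0.5297 0.227 ]
pencap [0.3569 0.2444]
penend [0.4086 0.3656]
roll [0.40742205 0.13991086 0.026     ]
disc [0.57418986 0.00573066 0.006     ]
```

apply_moves --rows '[[[2.9, 3.9, 0, 0, 0, 0], [2.9, 3.9, 0, 0, 0, 0], [2.9, 3.9, 0, 0, 0, 0], [2.8, 3.9, 0, 0, 0, 0], [0, 0, -2, 0, 0, 0], [0, 0, -3, 0, 0, 0], [0, 0, -2, 0, 0, 0], [0, 0, 0, 0, 0, 0]]]'

```text
time: 6.35
tool_pos: [0.5742, 0.3043, 0.083]
tcp_rot: [0.708, 0.706, -0.002, -0.001]
wrist_force: [-0.4, -0.2, 0.1]
grip_width: 0.0434
```

Run:
```python
from h import *
s=bot.observe();print(s["tool_pos"],s["tcp_rot"],s["grip_width"],s["wrist_force"])
shot("wrist","w3");i=shot("top","t3");cv2.imwrite("pics/t3c.png",cv2.resize(i[155:220,170:265,::-1],None,fx=8,fy=8))
```

```text
[0.57419681 0.30429562 0.08296837] [ 0.70782591  0.70638244 -0.00227625 -0.0010717 ] 0.04342171445500077 [-0.38102408 -0.1934579   0.10643972]
```

View pics/w3.png

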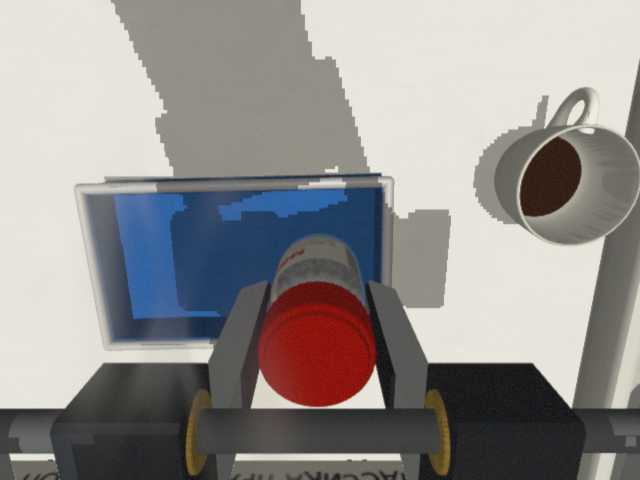

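Run:
```python
from h import *
s=bot.observe();C=cam("wrist",s)
for p in [(85,191),(385,185),(110,343)]: print(p,ray(C,p,.035)[:2].round(4))
print(s["time"],s["tool_pos"])
```

```text
(85, 191) [0.5357 0.1779]
(385, 185) [0.5328 0.3415]
(110, 343) [0.6292 0.1783]
6.45 [0.57632592 0.30543687 0.08607665]
```

apply_moves --rows '[[[0.1, 0.2, -1.5, 0, 0, 0], [0, 0, -1.2, 0, 0, 0], [0, 0, -0.6, 0, 0, 0], [0, 0, -0.3, 0, 0, 0], [0, 0, -0.2, 0, 0, 0], [0, 0, -0.2, 0, 0, 0], [0, 0, -0.1, 0, 0, 0], [0, 0, 0, 0, 0, 0]]]'

```text
time: 7.45
tool_pos: [0.5771, 0.308, 0.0446]
tcp_rot: [0.707, 0.707, 0.0, 0.0]
wrist_force: [-0.5, -0.0, -0.4]
grip_width: 0.0432
```

apply_moves --rows '[[[0, 0, -0.05, 0, 0, 0], [0, 0, 0, 0, 0, 0], [0, 0, -0.05, 0, 0, 0], [0, 0, 0, 0, 0, 0], [0, 0, 0, 0, 0, 0], [0, 0, 0, 0, 0, 0], [0, 0, 0, 0, 0, 0], [0, 0, 0, 0, 0, 0]]]'

```text
time: 8.45
tool_pos: [0.5774, 0.3081, 0.0444]
tcp_rot: [0.707, 0.707, 0.0, 0.0]
wrist_force: [-1.0, -1.3, 5.6]
grip_width: 0.0431
```

Contact felt at 5.6 N, so I'll release and go to the shaker.

apply_moves --rows '[[[0, 0, 0, 0, 0, 0], [0, 0, 0, 0, 0, 0], [0, 0, 0, 0, 0, 0], [0, 0, 0, 0, 0, 0], [0, 0, 0, 0, 0, 0], [0, 0, 2, 0, 0, 0], [0, 0, 4, 0, 0, 0], [0, 0, 5, 0, 0, 0]]]' --gripper 0

```text
time: 9.45
tool_pos: [0.5766, 0.3079, 0.1552]
tcp_rot: [0.707, 0.707, -0.0, -0.0]
wrist_force: [-0.1, 0.4, 0.1]
grip_width: 0.0937
```

apply_moves --rows '[[[-1.5, -5, 1, 0, 0, 0], [-2.2, -6, 0, 0, 0, 0], [-2.2, -6, 0, 0, 0, 0], [-2.2, -6, 0, 0, 0, 0], [-2.2, -6, 0, 0, 0, 0], [-2.2, -6, 0, 0, 0, 0], [-2, -6, 0, 0, 0, 0], [-2, -6, 0, 0, 0, 0]]]'

```text
time: 10.45
tool_pos: [0.4145, -0.156, 0.1653]
tcp_rot: [0.707, 0.707, 0.0, 0.002]
wrist_force: [1.0, -0.1, 0.1]
grip_width: 0.0941
```

apply_moves --rows '[[[-0.5, -5, 0, 0, 0, 0], [-0.5, -5, 0, 0, 0, 0], [-0.5, -5, 0, 0, 0, 0], [0, 0, 0, 0, 0, 0], [0, 0, 0, 0, 0, 0], [0, 0, 0, 0, 0, 0], [0, 0, 0, 0, 0, 0], [0, 0, 0, 0, 0, 0]]]'

```text
time: 11.45
tool_pos: [0.4001, -0.3034, 0.1635]
tcp_rot: [0.707, 0.707, -0.0, 0.0]
wrist_force: [-0.0, -1.0, 0.3]
grip_width: 0.094
```

Run:
```python
from h import *
s=bot.observe();print(s["tool_pos"],s["tcp_rot"],s["grip_width"],s["wrist_force"]);np.save("w4.npy",np.r_[s["tool_pos"],s["tcp_rot"]])
shot("wrist","w4");i=shot("scene","s4")
```

```text
[ 0.4000865  -0.30338185  0.16354112] [ 7.07044724e-01  7.07168830e-01 -5.78034663e-06  5.61962510e-05] 0.0939786248877257 [-0.01624835 -1.04300656  0.3233279 ]
```

View pics/w4.png

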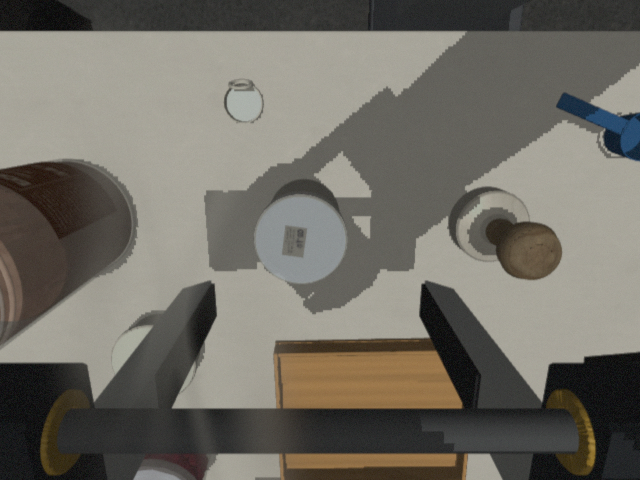

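View pics/s4.png

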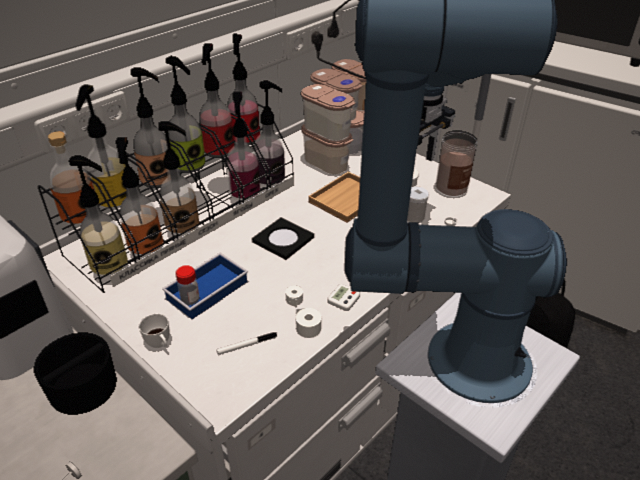

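The jar stands in the caddy. The shaker lid is centred at (301,238) in the wrist view, and the tamper base at (492,225).

Run:
```python
from h import *
w=np.load("w4.npy");C=cam("wrist",dict(tool_pos=w[:3],tcp_rot=w[3:]))
for n,p,z in [("lid",(301,238),.082),("lidL",(255,238),.082),("lidR",(347,238),.082),("brown",(134,215),0.0),("tamper base",(492,226),.03),("tamper knob",(529,250),.09),("tray nl",(277,346),.022)]: print(n,ray(C,p,z)[:2].round(4))
```

```text
lid [ 0.3956 -0.3147]
lidL [ 0.3956 -0.344 ]
lidR [ 0.3957 -0.2853]
brown [ 0.4003 -0.4559]
tamper base [ 0.4018 -0.1716]
tamper knob [ 0.4011 -0.1722]
tray nl [ 0.5095 -0.3386]
```

apply_moves --rows '[[[-0.4, -1.2, -1, 0, 0, 0], [0, 0, -3, 0, 0, 0], [0, 0, -3, 0, 0, 0], [0, 0, -2.5, 0, 0, 0], [0, 0, -1.3, 0, 0, 0], [0, 0, 0, 0, 0, 0], [0, 0, 0, 0, 0, 0], [0, 0, 0, 0, 0, 0]]]'

```text
time: 12.55
tool_pos: [0.3965, -0.3167, 0.0565]
tcp_rot: [0.707, 0.707, -0.0, 0.001]
wrist_force: [0.2, -0.6, 0.1]
grip_width: 0.0943
```

apply_moves --rows '[[[0, 0, 0, 0, 0, 0], [0, 0, 0, 0, 0, 0], [0, 0, 0, 0, 0, 0], [0, 0, 0, 0, 0, 0], [0, 0, 0, 0, 0, 0], [0, 0, 0, 0, 0, 0], [0, 0, 0, 0, 0, 0], [0, 0, 0, 0, 0, 0]]]' --gripper 255 --grip_force 25

```text
time: 13.55
tool_pos: [0.3959, -0.3159, 0.0554]
tcp_rot: [0.707, 0.707, 0.0, -0.0]
wrist_force: [-0.3, 1.1, 0.6]
grip_width: 0.0593
```

apply_moves --rows '[[[0, 0, 1, 0, 0, 0], [0, 0, 2, 0, 0, 0], [0, 0, 3, 0, 0, 0], [0, 0, 4, 0, 0, 0], [0, 0, 2, 0, 0, 0], [0, 0, 0, 0, 0, 0], [0, 0, 0, 0, 0, 0], [0, 0, 0, 0, 0, 0]]]'

```text
time: 14.55
tool_pos: [0.3953, -0.3152, 0.1739]
tcp_rot: [0.707, 0.707, 0.0, -0.001]
wrist_force: [0.7, -0.3, -1.4]
grip_width: 0.059
```

Run:
```python
from h import *
s=bot.observe();print(s["time"],s["tool_pos"],s["tcp_rot"],s["grip_width"],s["wrist_force"])
shot("wrist","w5");i=shot("scene","s5")
cv2.imwrite("pics/s5c.png",i[100:300,300:500,::-1].repeat(3,0).repeat(3,1))
```

```text
14.55 [ 0.39529591 -0.31524715  0.17393908] [ 7.07406184e-01  7.06805946e-01  1.52066488e-04 -1.35007577e-03] 0.05900231187944897 [ 0.73756824 -0.26129226 -1.44138893]
```

View pics/w5.png

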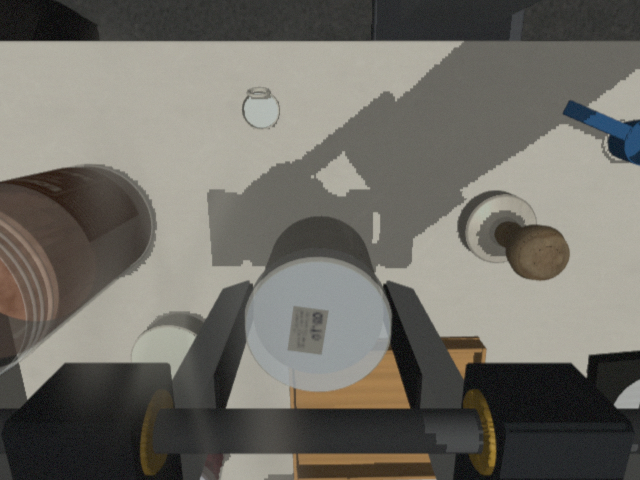

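apply_moves --rows '[[[1.5, 3, 0, 0, 0, 0], [1.8, 5.5, 0, 0, 0, 0], [1.8, 5.5, 0, 0, 0, 0], [1.8, 5.5, 0, 0, 0, 0], [1.8, 5.5, 0, 0, 0, 0], [1.8, 5.5, 0, 0, 0, 0], [1.8, 5.5, 0, 0, 0, 0], [1.8, 5.5, 0, 0, 0, 0]]]'

```text
time: 15.65
tool_pos: [0.5371, 0.101, 0.175]
tcp_rot: [0.707, 0.707, -0.0, -0.0]
wrist_force: [0.5, 0.2, -1.3]
grip_width: 0.0591
```

apply_moves --rows '[[[1.8, 5.5, 0, 0, 0, 0], [1.8, 4.5, 0, 0, 0, 0], [0.6, 1.4, 0, 0, 0, 0], [0, 0, -2, 0, 0, 0], [0, 0, -3, 0, 0, 0], [0, 0, -2, 0, 0, 0], [0, 0, 0, 0, 0, 0], [0, 0, 0, 0, 0, 0]]]'

```text
time: 16.65
tool_pos: [0.5795, 0.2126, 0.1062]
tcp_rot: [0.708, 0.707, 0.0, 0.0]
wrist_force: [0.3, -0.9, -2.6]
grip_width: 0.059
```

Run:
```python
from h import *
s=bot.observe();print(s["time"],s["tool_pos"],s["tcp_rot"],s["grip_width"],s["wrist_force"])
shot("wrist","w6")
```

```text
16.65 [0.57948728 0.21258705 0.10623739] [7.07627088e-01 7.06585813e-01 4.80489596e-04 4.02247368e-04] 0.0590364884414524 [ 0.31820495 -0.94980725 -2.60818688]
```

View pics/w6.png

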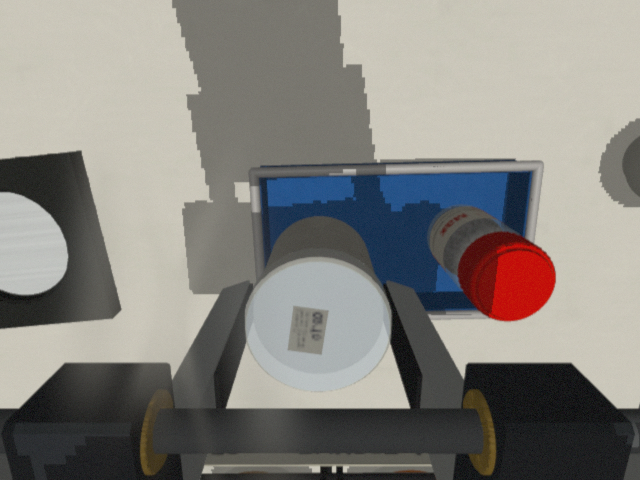

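apply_moves --rows '[[[-0.1, 0.3, -1.5, 0, 0, 0], [0, 0, -1.4, 0, 0, 0], [0, 0, -0.8, 0, 0, 0], [0, 0, -0.4, 0, 0, 0], [0, 0, -0.2, 0, 0, 0], [0, 0, -0.1, 0, 0, 0], [0, 0, -0.1, 0, 0, 0], [0, 0, 0, 0, 0, 0]]]'

```text
time: 17.7
tool_pos: [0.578, 0.216, 0.0606]
tcp_rot: [0.707, 0.707, 0.0, 0.0]
wrist_force: [-0.4, 0.3, -1.9]
grip_width: 0.0592
```

apply_moves --rows '[[[0, 0, -0.05, 0, 0, 0], [0, 0, -0.05, 0, 0, 0], [0, 0, -0.05, 0, 0, 0], [0, 0, 0, 0, 0, 0], [0, 0, 0, 0, 0, 0], [0, 0, 0, 0, 0, 0], [0, 0, 0, 0, 0, 0], [0, 0, 0, 0, 0, 0]]]'

```text
time: 18.7
tool_pos: [0.5783, 0.2161, 0.0594]
tcp_rot: [0.707, 0.707, 0.0, 0.0]
wrist_force: [-1.2, -0.8, 3.6]
grip_width: 0.0592
```

apply_moves --rows '[[[0, 0, 0, 0, 0, 0], [0, 0, 0, 0, 0, 0], [0, 0, 0, 0, 0, 0], [0, 0, 0, 0, 0, 0], [0, 0, 0, 0, 0, 0], [0, 0, 2, 0, 0, 0], [0, 0, 4, 0, 0, 0], [0, 0, 4, 0, 0, 0]]]' --gripper 40

```text
time: 19.7
tool_pos: [0.5781, 0.2161, 0.1615]
tcp_rot: [0.707, 0.707, 0.0, 0.0]
wrist_force: [0.3, -0.6, -0.3]
grip_width: 0.0792
```

apply_moves --rows '[[[-1.5, 0.5, 1, 0, 0, -0.18], [-2.5, 1.2, 0, 0, 0, -0.18], [-2.5, 1.2, 0, 0, 0, -0.18], [-2.5, 1.2, 0, 0, 0, -0.18], [-2.5, 1.2, 0, 0, 0, -0.18], [-2.5, 1.2, 0, 0, 0, -0.18], [-2.5, 1.2, 0, 0, 0, -0.18], [-2.5, 1.2, 0, 0, 0, -0.18]]]'

```text
time: 20.7
tool_pos: [0.3875, 0.3056, 0.1706]
tcp_rot: [0.998, 0.062, 0.001, -0.0]
wrist_force: [-0.4, -0.2, -0.4]
grip_width: 0.0792
```

apply_moves --rows '[[[-0.5, 0, 0, 0, 0, -0.18], [0, 0, 0, 0, 0, -0.18], [0, 0, 0, 0, 0, -0.17], [0, 0, 0, 0, 0, 0], [0, 0, 0, 0, 0, 0], [0, 0, 0, 0, 0, 0], [0, 0, 0, 0, 0, 0], [0, 0, 0, 0, 0, 0]]]'

```text
time: 21.7
tool_pos: [0.3829, 0.305, 0.1689]
tcp_rot: [0.98, -0.198, -0.0, 0.0]
wrist_force: [-0.1, -0.1, -0.6]
grip_width: 0.0792
```

Run:
```python
from h import *
s=bot.observe();print(s["time"],s["tool_pos"],s["tcp_rot"],s["grip_width"],s["wrist_force"],s["qpos"]);np.save("w7.npy",np.r_[s["tool_pos"],s["tcp_rot"]])
shot("wrist","w7");shot("scene","s7")
```

```text
21.7 [0.38286844 0.30499842 0.16890389] [ 9.80101431e-01 -1.98497298e-01 -7.32037234e-05  4.97225320e-05] 0.07916556669146221 [-0.12648983 -0.12806713 -0.61320017] [ 4.40560274e-01 -1.01340833e-01  1.99298968e+00  8.15304714e-06
  1.25012063e+00  8.40206648e-01]
```

View pics/w7.png

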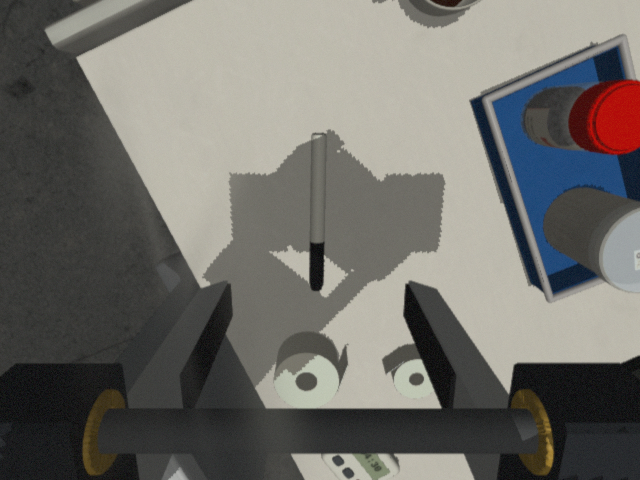

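View pics/s7.png

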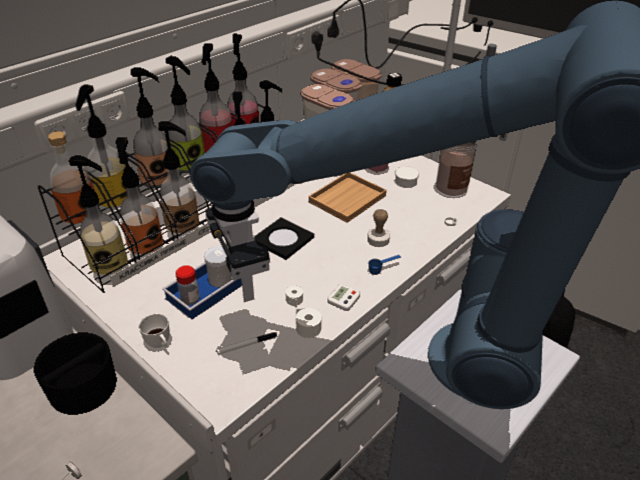

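Both jars stand in the caddy. In the wrist view the pen runs from (319,133) to (316,290), square to the jaws.

Run:
```python
from h import *
w=np.load("w7.npy");C=cam("wrist",dict(tool_pos=w[:3],tcp_rot=w[3:]))
a=ray(C,(319,133),.008);b=ray(C,(316.5,290),.006);print(a,b,(a+b)/2,np.linalg.norm(a-b),np.degrees(np.arctan2(*(a-b)[[1,0]])))
```

```text
[0.41053763 0.36520596 0.008     ] [0.35683955 0.24352535 0.006     ] [0.38368859 0.30436566 0.007     ] 0.13301749500182608 66.18796637131112
```

apply_moves --rows '[[[0.1, 0, -3.5, 0, 0, -0.016], [0, 0, -4, 0, 0, 0], [0, 0, -4, 0, 0, 0], [0, 0, -3, 0, 0, 0], [0, 0, -1.5, 0, 0, 0], [0, 0, -0.5, 0, 0, 0], [0, 0, 0, 0, 0, 0], [0, 0, 0, 0, 0, 0]]]'

```text
time: 22.8
tool_pos: [0.3849, 0.3055, 0.0051]
tcp_rot: [0.978, -0.206, 0.001, -0.001]
wrist_force: [0.0, -0.2, -0.4]
grip_width: 0.0792
```

apply_moves --rows '[[[0, 0, 0, 0, 0, 0], [0, 0, 0, 0, 0, 0], [0, 0, 0, 0, 0, 0], [0, 0, 0, 0, 0, 0], [0, 0, 0, 0, 0, 0], [0, 0, 0, 0, 0, 0], [0, 0, 0, 0, 0, 0], [0, 0, 0, 0, 0, 0]]]' --gripper 255 --grip_force 15

```text
time: 23.8
tool_pos: [0.3839, 0.305, 0.0039]
tcp_rot: [0.978, -0.206, -0.0, 0.0]
wrist_force: [0.2, 0.5, -0.8]
grip_width: 0.0113
```

apply_moves --rows '[[[0, 0, 1, 0, 0, 0], [0, 0, 3, 0, 0, 0], [0, 0, 5, 0, 0, 0], [0, 0, 5, 0, 0, 0], [1.5, -4, 1, 0, 0, 0.04], [1.8, -4.7, 0, 0, 0, 0.04], [1.8, -4.7, 0, 0, 0, 0.04], [1.8, -4.7, 0, 0, 0, 0.04]]]'

```text
time: 24.8
tool_pos: [0.4534, 0.1226, 0.1549]
tcp_rot: [0.992, -0.127, 0.001, -0.0]
wrist_force: [-0.4, 1.6, -0.7]
grip_width: 0.011
```

apply_moves --rows '[[[1.9, -4.7, 0, 0, 0, 0.04], [1.9, -4.7, 0, 0, 0, 0.04], [1.9, -4.7, 0, 0, 0, 0.04], [1.9, -4.7, 0, 0, 0, 0.04], [1.9, -4.7, 0, 0, 0, 0.04], [1.9, -4.7, 0, 0, 0, 0.04], [1.9, -4.7, 0, 0, 0, 0.04], [1.9, -4.7, 0, 0, 0, 0]]]'

```text
time: 25.8
tool_pos: [0.6054, -0.2536, 0.1547]
tcp_rot: [1.0, 0.012, 0.0, 0.0]
wrist_force: [0.3, 0.7, -0.5]
grip_width: 0.0113
```

apply_moves --rows '[[[0, 0, 0, 0, 0, 0], [0, 0, -2, 0, 0, 0], [0, 0, -2, 0, 0, 0], [0, 0, -2, 0, 0, 0], [0, 0, -1, 0, 0, 0], [0, 0, 0, 0, 0, 0], [0, 0, 0, 0, 0, 0], [0, 0, 0, 0, 0, 0]]]'

```text
time: 26.8
tool_pos: [0.6055, -0.2524, 0.085]
tcp_rot: [1.0, 0.012, 0.001, 0.0]
wrist_force: [-0.2, -0.8, -0.5]
grip_width: 0.0116
```

Run:
```python
from h import *
s=bot.observe();print(s["time"],s["tool_pos"],s["tcp_rot"],s["grip_width"],s["wrist_force"],s["qpos"]);np.save("w8.npy",np.r_[s["tool_pos"],s["tcp_rot"]])
shot("wrist","w8");i=shot("top","t8");cv2.imwrite("pics/t8c.png",cv2.resize(i[140:280,360:520,::-1],None,fx=4,fy=4))
```

```text
26.8 [ 0.60550623 -0.25237251  0.08499968] [9.99927601e-01 1.19981245e-02 7.69176069e-04 4.95678718e-04] 0.01162801165086224 [-0.21902536 -0.77819622 -0.47145493] [-5.67408588e-01  3.82552369e-01  1.61953344e+00  1.40306836e-05
  1.13767678e+00 -5.91411300e-01]
```

View pics/w8.png

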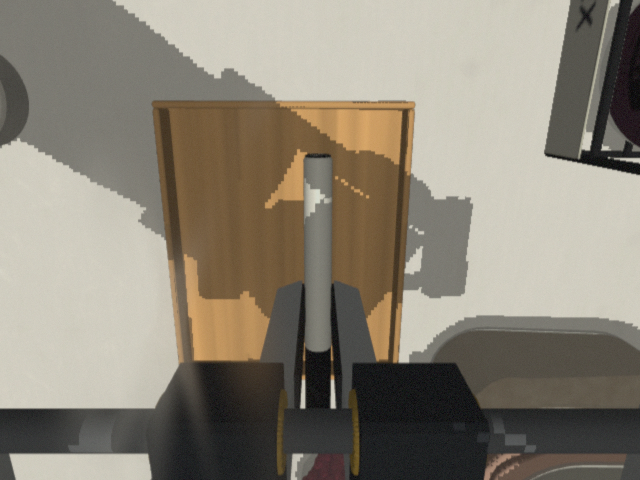

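View pics/t8c.png

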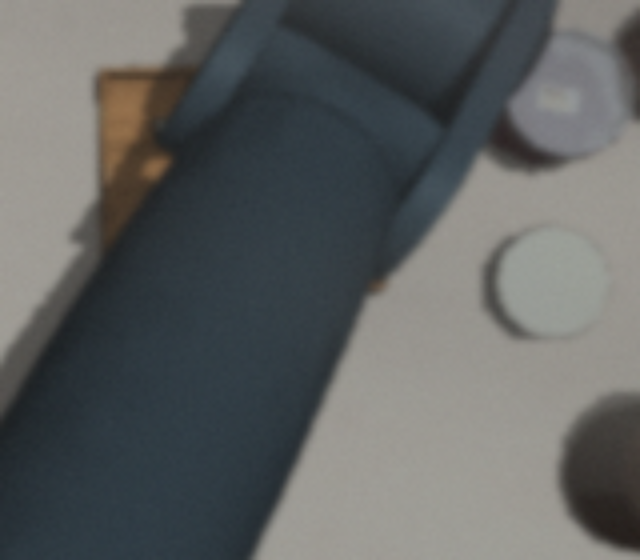

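Run:
```python
from h import *
w=np.load("w8.npy");C=cam("wrist",dict(tool_pos=w[:3],tcp_rot=w[3:]))
for n,p,z in [("outer L",(153,103),.022),("outer R",(414,103),.022),("R lower",(394,360),.022),("L lower",(182,360),.022),("pen end",(318,155),.085),("cont base",(425,340),0),("contbase2",(480,320),0)]: print(n,ray(C,p,z)[:2].round(4))
```

```text
outer L [ 0.5153 -0.168 ]
outer R [ 0.6566 -0.1647]
R lower [ 0.6576 -0.3238]
L lower [ 0.5202 -0.3269]
pen end [ 0.605  -0.1873]
cont base [ 0.6829 -0.3214]
contbase2 [ 0.7192 -0.3051]
```

apply_moves --rows '[[[-2.4, 0, 0, 0, 0, 0], [-2.3, 0, 0, 0, 0, 0], [0, 0, -2.5, 0, 0, 0], [0, 0, -2.5, 0, 0, 0], [0, 0, -1.5, 0, 0, 0], [0, 0, -0.7, 0, 0, 0], [0, 0, -0.3, 0, 0, 0], [0, 0, 0, 0, 0, 0]]]'

```text
time: 27.9
tool_pos: [0.5583, -0.2522, 0.0095]
tcp_rot: [1.0, 0.012, 0.0, 0.0]
wrist_force: [0.2, 0.3, -0.5]
grip_width: 0.0115
```

apply_moves --rows '[[[0, 0, -0.1, 0, 0, 0], [0, 0, -0.1, 0, 0, 0], [0, 0, 0, 0, 0, 0], [0, 0, 0, 0, 0, 0], [0, 0, 0, 0, 0, 0], [0, 0, 0, 0, 0, 0], [0, 0, 0, 0, 0, 0], [0, 0, 0, 0, 0, 0]]]'

```text
time: 28.9
tool_pos: [0.5583, -0.2523, 0.0079]
tcp_rot: [1.0, 0.012, 0.0, 0.0]
wrist_force: [-1.2, 0.4, 5.0]
grip_width: 0.011
```

apply_moves --rows '[[[0, 0, 0, 0, 0, 0], [0, 0, 0, 0, 0, 0], [0, 0, 0, 0, 0, 0], [0, 0, 1, 0, 0, 0], [0, 0, 4, 0, 0, 0], [0, 0, 5, 0, 0, 0], [0, 0, 4, 0, 0, 0], [0, 0, 1, 0, 0, 0]]]' --gripper 174

```text
time: 29.9
tool_pos: [0.5596, -0.2531, 0.1609]
tcp_rot: [1.0, 0.012, 0.003, 0.002]
wrist_force: [0.9, -0.7, -0.3]
grip_width: 0.0294
```

Run:
```python
from h import *
s=bot.observe();print(s["time"],s["tool_pos"],s["grip_width"])
shot("wrist","w9")
```

```text
29.9 [ 0.55956968 -0.25306278  0.16090271] 0.029412575373052887
```

View pics/w9.png

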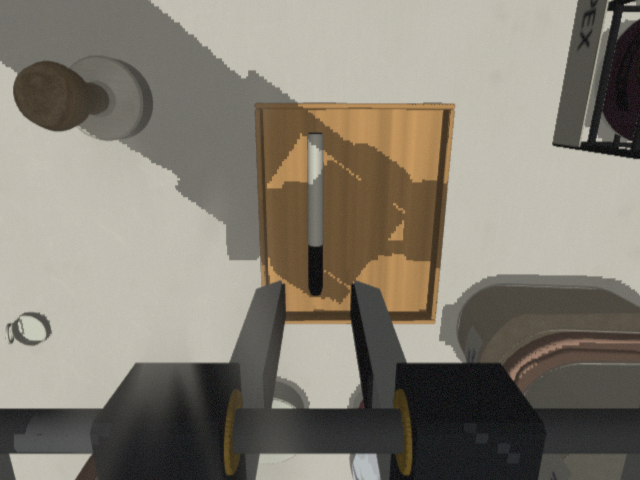

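apply_moves --rows '[[[-1.5, 4, 0, 0, 0, 0.155], [-1.5, 4, 0, 0, 0, 0.155], [-1.5, 4, 0, 0, 0, 0.155], [-1.5, 4, 0, 0, 0, 0.155], [-1.5, 4, 0, 0, 0, 0.155], [-1.5, 4, 0, 0, 0, 0.155], [-1.5, 4, 0, 0, 0, 0.155], [-1.5, 4, 0, 0, 0, 0.155]]]' --gripper 90

```text
time: 30.95
tool_pos: [0.4359, 0.0693, 0.1548]
tcp_rot: [0.805, 0.593, -0.001, -0.001]
wrist_force: [0.5, 0.8, -0.2]
grip_width: 0.0605
```

apply_moves --rows '[[[-1.5, 4, 0, 0, 0, 0.155], [-1.5, 3.2, 0, 0, 0, 0.15], [0, 0, 0, 0, 0, 0], [0, 0, 0, 0, 0, 0], [0, 0, 0, 0, 0, 0], [0, 0, 0, 0, 0, 0], [0, 0, 0, 0, 0, 0], [0, 0, 0, 0, 0, 0]]]'

```text
time: 31.95
tool_pos: [0.408, 0.1398, 0.1569]
tcp_rot: [0.708, 0.706, -0.0, 0.0]
wrist_force: [0.6, -0.2, -0.1]
grip_width: 0.0607
```

Run:
```python
from h import *
s=bot.observe();print(s["time"],s["tool_pos"],s["tcp_rot"],s["grip_width"]);C=cam("wrist",s)
i=shot("wrist","w10").astype(int)
m=(i[...,1]-i[...,0]>2)&(i.max(2)>150)
for c in blobs(m,300):
    (x,y),r=cv2.minEnclosingCircle(c);print("g",(x,y),r,ray(C,(x,y),.026).round(4))
```

```text
31.95 [0.40798156 0.13982003 0.1569437 ] [ 7.07937485e-01  7.06275100e-01 -2.70317150e-05  9.88377193e-07] 0.060724026530764974
g (202.73312377929688, 109.54907989501953) 46.40065002441406 [0.3246 0.0593 0.026 ]
g (382.0, 101.76190185546875) 42.34459686279297 [0.3198 0.1841 0.026 ]
```

View pics/w10.png

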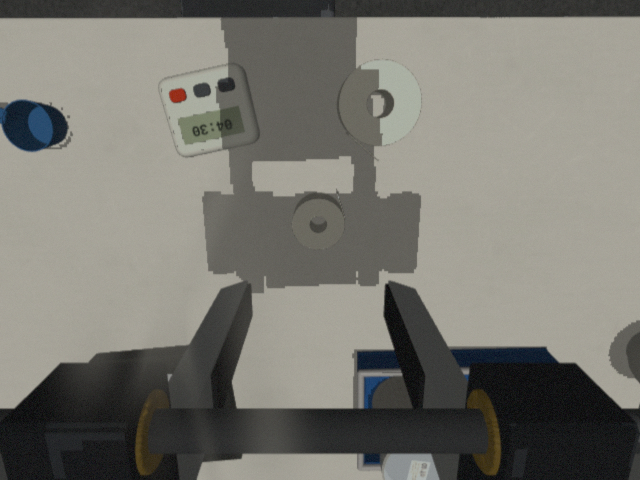

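The pen lies flat in the tray. The roll is centred in the jaws at (319,223).

Run:
```python
from h import *
s=bot.observe();C=cam("wrist",s);print(s["tool_pos"],ray(C,(319,223),.026))
```

```text
[0.40797424 0.13990495 0.15697334] [0.40658133 0.14028143 0.026     ]
```

apply_moves --rows '[[[0, 0, -3, 0, 0, 0], [0, 0, -4, 0, 0, 0], [0, 0, -4, 0, 0, 0], [0, 0, -2.5, 0, 0, 0], [0, 0, -1, 0, 0, 0], [0, 0, -0.5, 0, 0, 0], [0, 0, 0, 0, 0, 0], [0, 0, 0, 0, 0, 0]]]'

```text
time: 33.0
tool_pos: [0.4088, 0.1401, 0.0079]
tcp_rot: [0.708, 0.706, 0.001, 0.001]
wrist_force: [0.7, 0.2, 0.0]
grip_width: 0.061
```

apply_moves --rows '[[[0, 0, 0, 0, 0, 0], [0, 0, 0, 0, 0, 0], [0, 0, 0, 0, 0, 0], [0, 0, 0, 0, 0, 0], [0, 0, 0, 0, 0, 0], [0, 0, 0, 0, 0, 0], [0, 0, 0, 0, 0, 0], [0, 0, 0, 0, 0, 0]]]' --gripper 255 --grip_force 12

```text
time: 34.0
tool_pos: [0.4081, 0.14, 0.0072]
tcp_rot: [0.708, 0.706, 0.0, 0.0]
wrist_force: [-1.0, 0.0, 4.9]
grip_width: 0.0392
```

apply_moves --rows '[[[0, 0, 1, 0, 0, 0], [0, 0, 2, 0, 0, 0], [0, 0, 3, 0, 0, 0], [0, 0, 4, 0, 0, 0], [0, 0, 4, 0, 0, 0], [0, 0, 0, 0, 0, 0], [0, 0, 0, 0, 0, 0], [0, 0, 0, 0, 0, 0]]]'

```text
time: 35.0
tool_pos: [0.4066, 0.1399, 0.1452]
tcp_rot: [0.708, 0.706, -0.001, -0.001]
wrist_force: [0.5, -0.4, -0.1]
grip_width: 0.0392
```

Run:
```python
from h import *
s=bot.observe();print(s["time"],s["tool_pos"],s["tcp_rot"],s["grip_width"],s["wrist_force"])
shot("wrist","w11");i=shot("scene","s11");cv2.imwrite("pics/s11c.png",cv2.resize(i[180:360,180:420,::-1],None,fx=3,fy=3))
```

```text
35.0 [0.40661766 0.13993199 0.14517686] [ 0.70776313  0.70644773 -0.0012877  -0.00113715] 0.03924941332678726 [ 0.49538384 -0.38468916 -0.08804786]
```

View pics/w11.png

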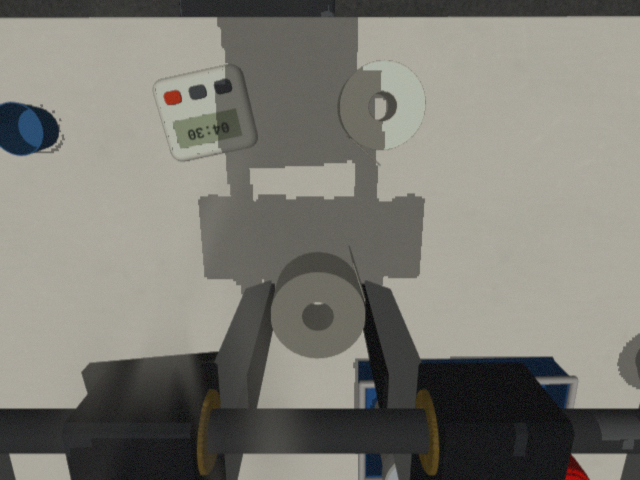

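View pics/s11c.png

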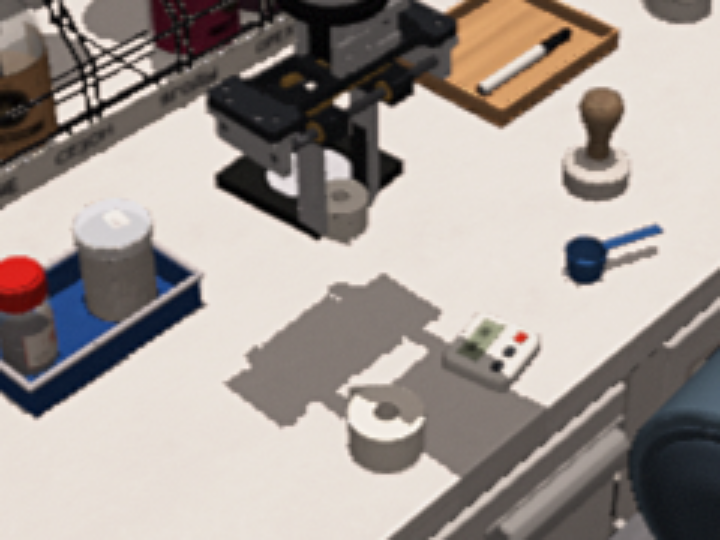

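apply_moves --rows '[[[2, -4, 0, 0, 0, 0], [2.8, -5, 0, 0, 0, 0], [2.8, -5, 0, 0, 0, 0], [2.8, -5, 0, 0, 0, 0], [2.8, -5, 0, 0, 0, 0], [2.8, -5, 0, 0, 0, 0], [2.8, -5, 0, 0, 0, 0], [2, -3.5, 0, 0, 0, 0]]]'

```text
time: 36.1
tool_pos: [0.6162, -0.2371, 0.1455]
tcp_rot: [0.708, 0.706, -0.0, -0.001]
wrist_force: [0.5, -0.3, -1.0]
grip_width: 0.039
```

apply_moves --rows '[[[0, 0, 0, 0, 0, 0], [0, 0, -2.5, 0, 0, 0], [0, 0, -3, 0, 0, 0], [0, 0, -2.5, 0, 0, 0], [0, 0, 0, 0, 0, 0], [0, 0, 0, 0, 0, 0], [0, 0, 0, 0, 0, 0], [0, 0, 0, 0, 0, 0]]]'

```text
time: 37.1
tool_pos: [0.6165, -0.2352, 0.0681]
tcp_rot: [0.708, 0.707, 0.0, 0.001]
wrist_force: [0.0, 1.4, -0.1]
grip_width: 0.0391
```

Run:
```python
from h import *
s=bot.observe();print(s["time"],s["tool_pos"],s["tcp_rot"],s["grip_width"],s["wrist_force"])
shot("wrist","w12")
```

```text
37.1 [ 0.6164671  -0.23519479  0.06811198] [7.07706223e-01 7.06506283e-01 2.32769243e-04 8.48752892e-04] 0.039137807476155535 [ 0.01379405  1.41769781 -0.09209066]
```

View pics/w12.png

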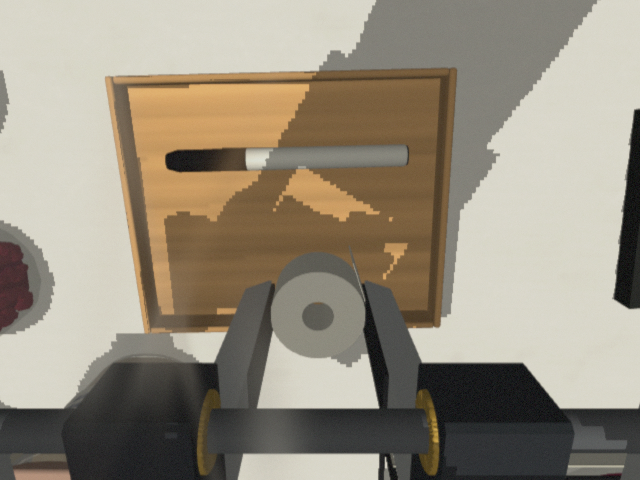

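apply_moves --rows '[[[-0.8, 1.3, -1, 0, 0, 0], [0, 0, -2, 0, 0, 0], [0, 0, -1.3, 0, 0, 0], [0, 0, -0.7, 0, 0, 0], [0, 0, -0.4, 0, 0, 0], [0, 0, -0.1, 0, 0, 0], [0, 0, 0, 0, 0, 0], [0, 0, 0, 0, 0, 0]]]'

```text
time: 38.15
tool_pos: [0.6082, -0.2222, 0.0125]
tcp_rot: [0.708, 0.706, 0.0, 0.0]
wrist_force: [0.5, 0.0, -0.0]
grip_width: 0.0392
```

apply_moves --rows '[[[0, 0, -0.1, 0, 0, 0], [0, 0, 0, 0, 0, 0], [0, 0, -0.1, 0, 0, 0], [0, 0, 0, 0, 0, 0], [0, 0, 0, 0, 0, 0], [0, 0, 0, 0, 0, 0], [0, 0, 0, 0, 0, 0], [0, 0, 0, 0, 0, 0]]]'

```text
time: 39.15
tool_pos: [0.6082, -0.2221, 0.0112]
tcp_rot: [0.708, 0.707, -0.0, 0.0]
wrist_force: [-2.5, 0.8, 7.1]
grip_width: 0.0392
```

apply_moves --rows '[[[0, 0, 0, 0, 0, 0], [0, 0, 0, 0, 0, 0], [0, 0, 0, 0, 0, 0], [0, 0, 0, 0, 0, 0], [0, 0, 2, 0, 0, 0], [0, 0, 4, 0, 0, 0], [0, 0, 5, 0, 0, 0], [0, 0, 4, 0, 0, 0]]]' --gripper 108

```text
time: 40.15
tool_pos: [0.6086, -0.2224, 0.164]
tcp_rot: [0.708, 0.706, 0.0, 0.002]
wrist_force: [-0.3, 0.6, -0.1]
grip_width: 0.0541
```

apply_moves --rows '[[[-4, 1, 1, 0, 0, 0], [-5, 1.2, 0, 0, 0, 0], [-5, 1.2, 0, 0, 0, 0], [-4, 1, 0, 0, 0, 0], [-2.6, 0.6, 0, 0, 0, 0], [0, 0, 0, 0, 0, 0], [0, 0, 0, 0, 0, 0], [0, 0, 0, 0, 0, 0]]]' --gripper 0

```text
time: 41.15
tool_pos: [0.4027, -0.1724, 0.1704]
tcp_rot: [0.708, 0.707, 0.0, 0.0]
wrist_force: [-0.4, 0.0, 0.9]
grip_width: 0.0938
```

Run:
```python
from h import *
s=bot.observe();print(s["time"],s["tool_pos"],s["tcp_rot"],s["grip_width"],s["wrist_force"]);np.save("w13.npy",np.r_[s["tool_pos"],s["tcp_rot"]])
shot("wrist","w13")
i=shot("scene","s13");cv2.imwrite("pics/s13c.png",cv2.resize(i[150:350,150:450,::-1],None,fx=2.6,fy=2.6))
```

```text
41.15 [ 0.40274454 -0.17235134  0.1704284 ] [7.07624054e-01 7.06589059e-01 5.52948905e-05 3.12325736e-04] 0.09383392057488955 [-0.35421356  0.02445858  0.85796969]
```

View pics/w13.png

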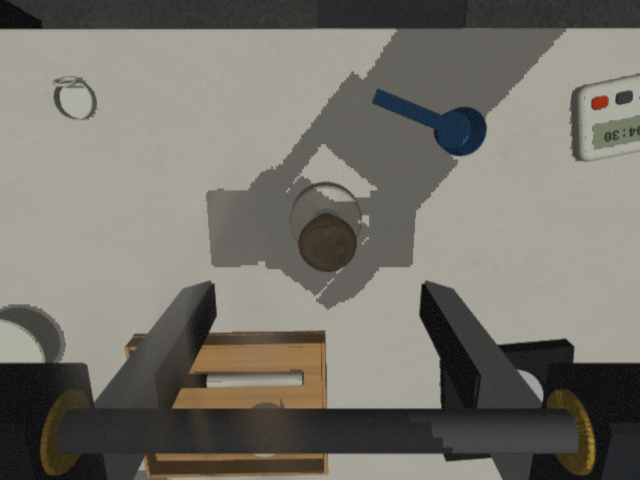

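View pics/s13c.png

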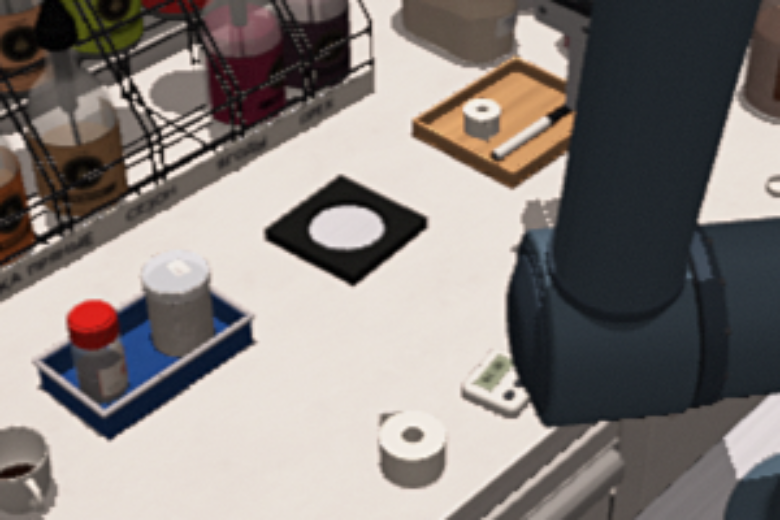

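Roll and pen lie flat in the tray. The tamper base is centred near (326,219) and the knob at (327,243).

Run:
```python
from h import *
w=np.load("w13.npy");C=cam("wrist",dict(tool_pos=w[:3],tcp_rot=w[3:]))
print(ray(C,(326,218),.03),ray(C,(327.5,243),.085))
```

```text
[ 0.39990795 -0.16659545  0.03      ] [ 0.40291359 -0.16661408  0.085     ]
```

apply_moves --rows '[[[0, 0.5, -2, 0, 0, 0], [0, 0, -4, 0, 0, 0], [0, 0, -4, 0, 0, 0], [0, 0, -3, 0, 0, 0], [0, 0, -2, 0, 0, 0], [0, 0, -0.8, 0, 0, 0], [0, 0, 0, 0, 0, 0], [0, 0, 0, 0, 0, 0]]]'

```text
time: 42.25
tool_pos: [0.4027, -0.1675, 0.0128]
tcp_rot: [0.708, 0.707, 0.0, 0.001]
wrist_force: [0.3, -0.3, -0.6]
grip_width: 0.094
```

apply_moves --rows '[[[0, 0, 0, 0, 0, 0], [0, 0, 0, 0, 0, 0], [0, 0, 0, 0, 0, 0], [0, 0, 0, 0, 0, 0], [0, 0, 0, 0, 0, 0], [0, 0, 0, 0, 0, 0], [0, 0, 0, 0, 0, 0], [0, 0, 0, 0, 0, 0]]]' --gripper 255 --grip_force 30

```text
time: 43.25
tool_pos: [0.4019, -0.1668, 0.012]
tcp_rot: [0.708, 0.706, 0.0, -0.0]
wrist_force: [-0.4, 2.1, 2.2]
grip_width: 0.0554
```

apply_moves --rows '[[[0, 0, 1, 0, 0, 0], [0, 0, 2, 0, 0, 0], [0, 0, 3, 0, 0, 0], [0, 0, 3, 0, 0, 0], [0, 0, 2, 0, 0, 0], [0, 0, 0, 0, 0, 0], [0, 0, 0, 0, 0, 0], [0, 0, 0, 0, 0, 0]]]'

```text
time: 44.25
tool_pos: [0.401, -0.1663, 0.1205]
tcp_rot: [0.708, 0.706, -0.0, -0.001]
wrist_force: [-0.1, 0.4, -4.0]
grip_width: 0.0557
```

Run:
```python
from h import *
s=bot.observe();print(s["time"],s["tool_pos"],s["tcp_rot"],s["grip_width"],s["wrist_force"])
shot("wrist","w14")
C=cam("top");i=cv2.imread("pics/t3.png");cv2.imwrite("pics/mat.png",cv2.resize(i[150:220,280:360],None,fx=8,fy=8,interpolation=2))
```

```text
44.25 [ 0.4009927  -0.1663466   0.12053164] [ 7.07745083e-01  7.06466500e-01 -2.36130564e-04 -1.38788215e-03] 0.05570732357419447 [-0.06656356  0.36636671 -3.98518777]
```

View pics/w14.png

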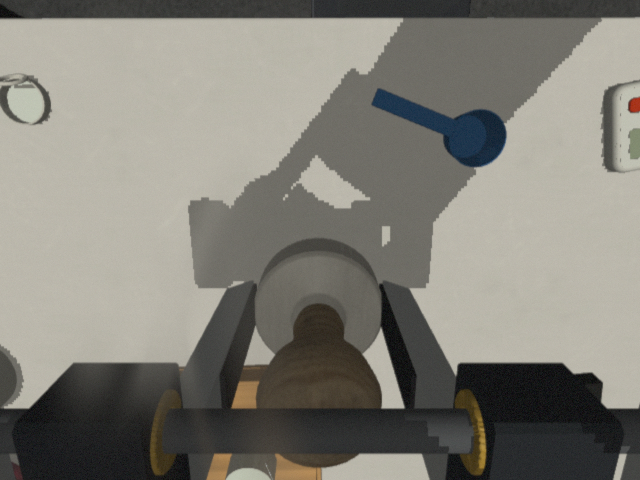

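apply_moves --rows '[[[2, 2, 0, 0, 0, 0], [3, 3, 0, 0, 0, 0], [3, 3, 0, 0, 0, 0], [3, 3, 0, 0, 0, 0], [2.5, 2.5, 0, 0, 0, 0], [2, 2, 0, 0, 0, 0], [1, 1, 0, 0, 0, 0], [0, 0, 0, 0, 0, 0]]]'

```text
time: 45.3
tool_pos: [0.5667, -0.0018, 0.1213]
tcp_rot: [0.707, 0.707, -0.0, -0.0]
wrist_force: [0.1, -0.6, -4.0]
grip_width: 0.0557
```

apply_moves --rows '[[[0.8, 0.3, -2, 0, 0, 0], [0.8, 0, -2, 0, 0, 0], [0, 0, -1, 0, 0, 0], [0, 0, 0, 0, 0, 0], [0, 0, 0, 0, 0, 0], [0, 0, 0, 0, 0, 0], [0, 0, 0, 0, 0, 0], [0, 0, 0, 0, 0, 0]]]'

```text
time: 46.3
tool_pos: [0.583, 0.0011, 0.0722]
tcp_rot: [0.708, 0.707, 0.0, 0.0]
wrist_force: [0.2, 0.4, -5.0]
grip_width: 0.0559
```

Run:
```python
from h import *
s=bot.observe();print(s["time"],s["tool_pos"],s["tcp_rot"],s["grip_width"],s["wrist_force"]);np.save("w15.npy",np.r_[s["tool_pos"],s["tcp_rot"]])
shot("wrist","w15")
i=shot("scene","s15");cv2.imwrite("pics/s15c.png",cv2.resize(i[150:330,180:400,::-1],None,fx=3.4,fy=3.3))
C=cam("wrist",s);print(ray(C,(319,305),s["tool_pos"][2]+.018))
```

```text
46.3 [0.58301485 0.00106096 0.07220264] [7.07703920e-01 7.06509109e-01 1.07926541e-04 1.73568598e-04] 0.055938972897845746 [ 0.21319944  0.40904875 -4.97045857]
[0.57764744 0.00101567 0.09020264]
```

View pics/w15.png

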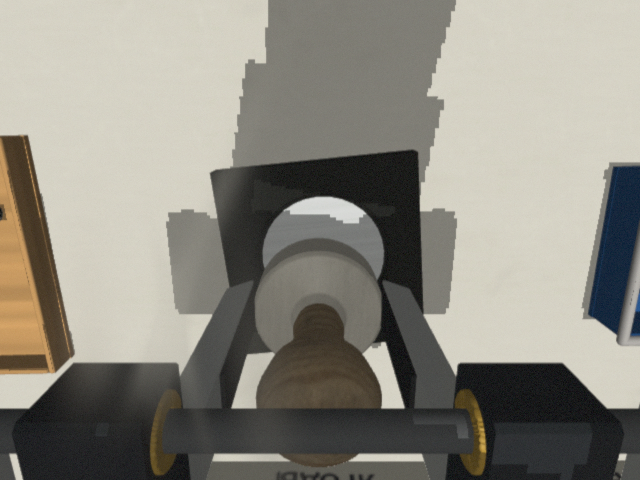

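View pics/s15c.png

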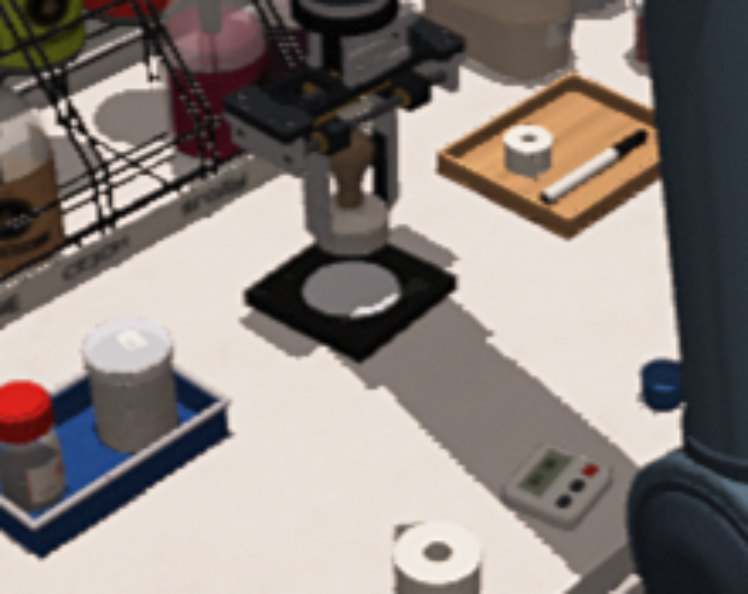

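View pics/mat.png

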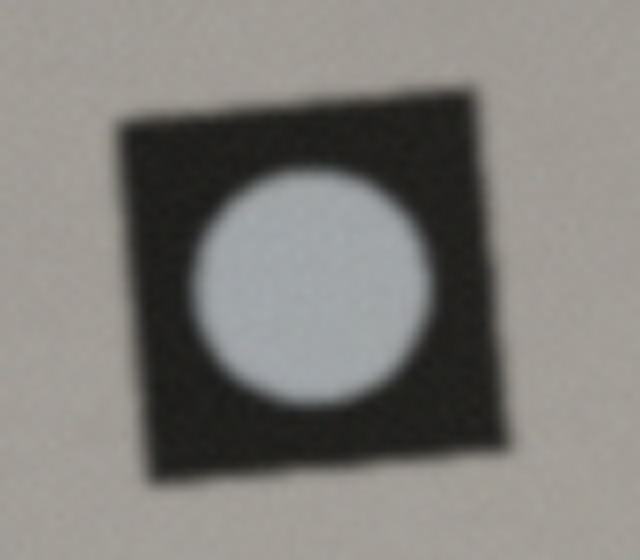

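Run:
```python
from h import *
w=np.load("w15.npy");C=cam("wrist",dict(tool_pos=w[:3],tcp_rot=w[3:]))
i=cv2.imread("pics/w15.png").astype(int);V=i.max(2)
for r in range(196,262,8): 
    xs=np.where(V[r,215:420]>70)[0]+215; print(r,xs.min() if len(xs) else None,xs.max() if len(xs) else None)
print("corner mat near R",ray(C,(417,151),.014),"near L",ray(C,(212,172),.014))
print("disc front",ray(C,(323,196),.006), "lip",ray(C,(323,196),.014))
for r in (240,250,260): print(r,ray(C,(263,r),.006)[:2],ray(C,(384,r),.006)[:2])
# base rows
print([ (r,V[r,319]) for r in range(232,262,3)])
zt=w[2]-.012
print("base bottom front",ray(C,(319,238),zt),"top front",ray(C,(319,250),zt+.03))
T=cam("top");f=lambda a,b:((a+.5)/8-.5+280,(b+.5)/8-.5+150)
print("disc top cam",ray(T,f(312,287),.006),[ray(T,f(*p),.014)[:2].round(4) for p in ((120,123),(475,92),(507,447),(152,480))])
```

```text
196 215 419
204 215 419
212 215 365
220 215 372
228 215 377
236 215 380
244 215 382
252 215 383
260 215 383
corner mat near R [0.52195176 0.05498536 0.014     ] near L [ 0.53318183 -0.05816594  0.014     ]
disc front [0.54840717 0.00362185 0.006     ] lip [0.54684244 0.0035255  0.014     ]
240 [ 0.57518178 -0.03244456] [0.57533787 0.04035771]
250 [ 0.58151679 -0.03269062] [0.58167313 0.04062508]
260 [ 0.5879418  -0.03294016] [0.58809837 0.04089624]
[(232, np.int64(124)), (235, np.int64(123)), (238, np.int64(92)), (241, np.int64(79)), (244, np.int64(82)), (247, np.int64(79)), (250, np.int64(88)), (253, np.int64(106)), (256, np.int64(123)), (259, np.int64(133))]
base bottom front [0.55772814 0.00112497 0.06020264] top front [0.55370283 0.00104743 0.09020264]
disc top cam [0.58472381 0.00250086 0.006     ] [array([0.6357, 0.0639]), array([ 0.6462, -0.0491]), array([ 0.5325, -0.0598]), array([0.5214, 0.0525])]
```

apply_moves --rows '[[[0, 0.2, -1, 0, 0, 0], [0, 0, -1.5, 0, 0, 0], [0, 0, -1.3, 0, 0, 0], [0, 0, -0.8, 0, 0, 0], [0, 0, -0.4, 0, 0, 0], [0, 0, -0.2, 0, 0, 0], [0, 0, -0.1, 0, 0, 0], [0, 0, 0, 0, 0, 0]]]'

```text
time: 47.4
tool_pos: [0.5832, 0.003, 0.0193]
tcp_rot: [0.708, 0.706, 0.0, 0.0]
wrist_force: [0.1, 0.7, -3.0]
grip_width: 0.0553
```

apply_moves --rows '[[[0, 0, -0.1, 0, 0, 0], [0, 0, 0, 0, 0, 0], [0, 0, 0, 0, 0, 0], [0, 0, 0, 0, 0, 0], [0, 0, 0, 0, 0, 0], [0, 0, 0, 0, 0, 0], [0, 0, 0, 0, 0, 0], [0, 0, 0, 0, 0, 0]]]'

```text
time: 48.4
tool_pos: [0.583, 0.003, 0.0181]
tcp_rot: [0.708, 0.706, 0.0, 0.0]
wrist_force: [0.3, 0.1, -3.1]
grip_width: 0.0556
```

apply_moves --rows '[[[0, 0, -0.1, 0, 0, 0], [0, 0, 0, 0, 0, 0], [0, 0, 0, 0, 0, 0], [0, 0, -0.05, 0, 0, 0], [0, 0, 0, 0, 0, 0], [0, 0, 0, 0, 0, 0], [0, 0, 0, 0, 0, 0], [0, 0, 0, 0, 0, 0]]]'

```text
time: 49.4
tool_pos: [0.5831, 0.003, 0.018]
tcp_rot: [0.708, 0.707, -0.0, -0.0]
wrist_force: [-5.9, 0.1, 8.2]
grip_width: 0.0559
```

Contact came at TCP z = 0.018, which matches the recess floor. Releasing and retreating.

apply_moves --rows '[[[0, 0, 0, 0, 0, 0], [0, 0, 0, 0, 0, 0], [0, 0, 0, 0, 0, 0], [0, 0, 0, 0, 0, 0], [0, 0, 0, 0, 0, 0], [0, 0, 1, 0, 0, 0], [0, 0, 3, 0, 0, 0], [0, 0, 4, 0, 0, 0]]]' --gripper 0

```text
time: 50.4
tool_pos: [0.5822, 0.0031, 0.097]
tcp_rot: [0.708, 0.706, -0.001, -0.001]
wrist_force: [-0.1, -0.5, 0.8]
grip_width: 0.0937
```

apply_moves --rows '[[[0, 0, 5, 0, 0, 0], [0, 0, 4, 0, 0, 0], [-4, 0, 2, 0, 0, 0], [-5, 0, 0, 0, 0, 0], [-5, 0, 0, 0, 0, 0], [-2, 0, 0, 0, 0, 0], [0, 0, 0, 0, 0, 0], [0, 0, 0, 0, 0, 0]]]'

```text
time: 51.4
tool_pos: [0.4237, 0.0029, 0.2071]
tcp_rot: [0.708, 0.706, 0.0, 0.001]
wrist_force: [-0.9, 0.5, -0.6]
grip_width: 0.0942
```

Run:
```python
from h import *
s=bot.observe();print(s["time"],s["tool_pos"],s["grip_width"],s["wrist_force"])
shot("wrist","w16");i=shot("top","t16");cv2.imwrite("pics/t16c.png",cv2.resize(i[140:300,130:530,::-1],None,fx=2,fy=2,interpolation=2))
shot("scene","s16")
```

```text
51.4 [0.42370951 0.00289677 0.20710192] 0.09422685131544269 [-0.87268325  0.45527721 -0.63544174]
```

View pics/w16.png

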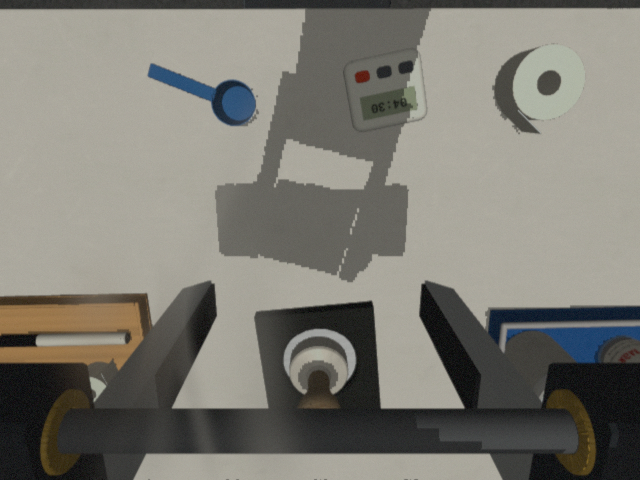

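View pics/s16.png

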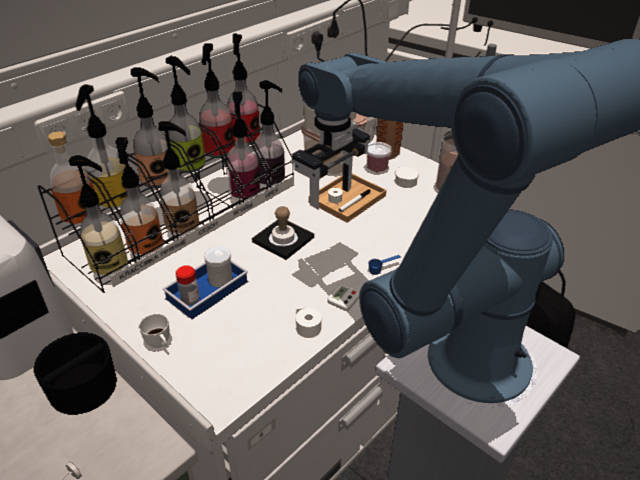

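View pics/t16c.png

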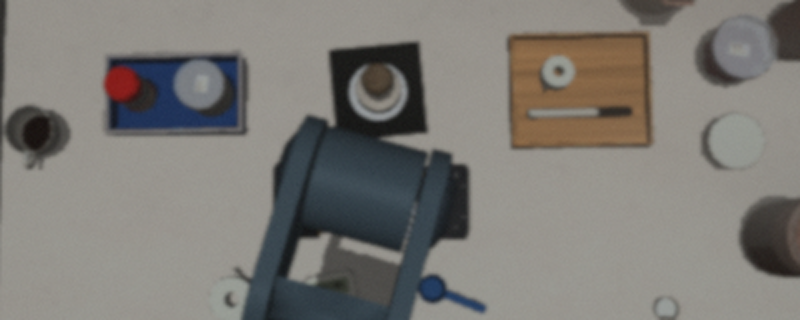

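The final views show all five things in place, with a ring of disc visible round the tamper base and the cup and tub unmoved. Handing in.

```bash
python3 -c "
from bench import bot
print(bot.job_done())"
```

```text
the job is handed in; nothing more can be done
None
```

I set all five things in place in the order asked and handed the job in at about 51.6 s, with the gripper open and clear of everything. No verdict was reported.

- **Caddy:** the spice jar and the shaker stand upright beside each other.
- **Tray:** the pen and the smaller label roll lie flat on the floor.
- **Mat:** the tamper stands on its base in the recess, with a ring of the metal disc showing round it. It touched down at a tool height of 0.018 m, as expected for the recess floor.

Each thing was lowered until light contact before I let go: the wrist force then read between 3.6 N and about 8 N, the most for the tamper. The last pictures from all three cameras agree on this. The espresso cup and the flat tub look unmoved in them, and I never touched the larger roll.

Two readings were a little off. The finger opening read 1 to 2.4 mm under the stated size of each thing I gripped. The camera estimates of the caddy differed by a few millimetres until I used its rim. No check failed.

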